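Number the tool tags on the hand press

TASK

Number the steel tags on the lever press: one after another, from the smallest tag to the largest, move the sliding table until the tag's middle is under the stamp and push the lever down firmly until the stamp presses on it; the stamp counts up at each stroke, so keep to that order. Plain discs without a hanging eye are not tags: never stamp them. Afterwards put all the stamped tags in the red parts bin and any plain discs in the round dish, and leave the other tools where they lie.

Things in the scene. Friction and masses are not known exactly. Their poses are not given: they have to be found in the camera images.
- stamp_tip (a point): Centre of the lower face of the stamp: a round steel nose 14 mm across under the ram of a green hand-lever marking press. It moves only straight down, 75 mm per rad of lever; lever up, it hangs 33 mm above the sliding plate (28 mm above a disc lying on it). Its axes are the press's, turned a few degrees about the vertical: y along the cross slide, x along the long slide away from the robot, z up.
- press_origin (a point): Point of the bench straight below the stamp; axes as the press. Above it are the ram guide (54 mm across, from 120 mm up) and the overarm (44 mm wide, 150 to 205 mm up), which runs along the press's +x to a column 236 mm behind; the lever lies above the overarm and the stamp, up to 310 mm high. So discs near the stamp cannot be picked from above.
- handle_top (a point): Topmost point of the middle of the lever's cross handle: a black round bar 30 mm thick, 90 mm long along the press's y, some 130 mm from the stamp on the robot's side, 307 mm above the bench with the lever up. Pushed down it sinks 85 mm at full stroke, within 6 mm of straight; a spring lifts it again. The spring alone takes 3 to 7 N; any force beyond that reaches the disc about three times over.
- lever (a joint): Press lever angle, rad: 0 up (at rest), about 0.373 when the stamp meets a disc on the plate, stop at 0.413.
- knob_grip (a point): Centre of the upright black knob that moves the sliding table: 28 mm across, 38 mm tall, 88 mm above the bench at its centre, on a bracket at the right-hand (-y) edge of the plate, 11 mm clear above the bracket. Knob, plate and the discs lying on it move together in both level directions (about 3 N of friction each way), never turn, and stay where they are left. Axes as the press.
- plate_center (a point): Centre of the top face of the sliding plate (dark painted steel), 62 mm above the bench; the plate measures 270 mm along the press's x and 210 mm along its y. The knob stands 155 mm to its -y side.
- cross_slide (a joint): Travel of the sliding table along the press's +y, m: 0 drawn out to the right (loading end, clear of the press), end stop 0.29; the plate's centre is level with the stamp at 0.205.
- long_slide (a joint): Travel of the sliding table along the press's +x, m, from -0.09 to 0.09; the plate's centre is level with the stamp at 0.
- tag30_c (a point): Tag blank: a round bare-steel disc 30 mm across and 5 mm thick with a hanging eye (a small ring, 16 mm across) that sticks out 13 mm beyond its rim on the disc's own -x side. This point is the disc's centre, half-way up. May be absent. It starts lying flat on the sliding plate, eye roughly towards the robot.
- tag38_c (a point): Tag blank: a round bare-steel disc 38 mm across and 5 mm thick with a hanging eye (a small ring, 16 mm across) that sticks out 13 mm beyond its rim on the disc's own -x side. This point is the disc's centre, half-way up. May be absent. It starts lying flat on the sliding plate, eye roughly towards the robot.
- tag46_c (a point): Tag blank: a round bare-steel disc 46 mm across and 5 mm thick with a hanging eye (a small ring, 16 mm across) that sticks out 13 mm beyond its rim on the disc's own -x side. This point is the disc's centre, half-way up. May be absent. It starts lying flat on the sliding plate, eye roughly towards the robot.
- tag54_c (a point): Tag blank: a round bare-steel disc 54 mm across and 5 mm thick with a hanging eye (a small ring, 16 mm across) that sticks out 13 mm beyond its rim on the disc's own -x side. This point is the disc's centre, half-way up. May be absent. It starts lying flat on the sliding plate, eye roughly towards the robot.
- plain34_c (a point): Plain steel disc without an eye, 34 mm across and 5 mm thick, not a tag. This point is its centre, half-way up. May be absent. It starts lying flat on the sliding plate among the tags.
- plain46_c (a point): Plain steel disc without an eye, 46 mm across and 5 mm thick, not a tag. This point is its centre, half-way up. May be absent. It starts lying flat on the sliding plate among the tags.
- parts_bin: Red plastic stacking bin, open on top, 130 mm (its x) by 170 mm (its y), inside 124 by 164 mm; walls 50 mm high, the front (-x) one 34 mm; floor 4 mm thick. Origin: centre of its underside. Loose on the bench.
- dish: Round aluminium dish, open on top, 124 mm across the rim, 30 mm high, wall 3 mm, floor 4 mm thick. Origin: centre of its underside. Loose on the bench.
- spanner: Open-ended spanner, 180 mm, lying on the bench; not part of the job. Origin: centre of its underside.
- folding_rule: Yellow folding rule, folded, 235 mm, lying on the bench; not part of the job. Origin: centre of its underside.
- oil_can: Oil can, 64 mm across, spout, lying on the bench; not part of the job. Origin: centre of its underside.
- hex_nut: Hexagon nut, 32 mm, lying on the bench; not part of the job. Origin: centre of its underside.
- washer: Flat washer, 36 mm, with a hole in its middle, lying on the bench; not part of the job. Origin: centre of its underside.

How it is judged:
On the way, in this order (a step that is already met when the one before it is completed fails the run):
1. the 30 mm tag is pressed by the stamp with at least 10 N, the stamp within 5 mm of its middle (contact force between ram and tag30 above 10 N and horizontal distance between stamp_tip and tag30_c below 0.005 m), for 0.2 s.
2. the 38 mm tag is pressed by the stamp with at least 10 N, the stamp within 5 mm of its middle (contact force between ram and tag38 above 10 N and horizontal distance between stamp_tip and tag38_c below 0.005 m), for 0.2 s.
3. the 46 mm tag is pressed by the stamp with at least 10 N, the stamp within 5 mm of its middle (contact force between ram and tag46 above 10 N and horizontal distance between stamp_tip and tag46_c below 0.005 m), for 0.2 s.
4. the 54 mm tag is pressed by the stamp with at least 10 N, the stamp within 5 mm of its middle (contact force between ram and tag54 above 10 N and horizontal distance between stamp_tip and tag54_c below 0.005 m), for 0.2 s.
At the end, for the whole second after the job is handed in: Every tag that was there lies at rest within the walls of the red bin, every plain disc at rest within the dish, both standing upright (within 0.1 rad), and the press lever is up (within 0.05 rad) (x of tag30_c in the frame of parts_bin between -0.062 and 0.062 m and y of tag30_c in the frame of parts_bin between -0.082 and 0.082 m and z of each of tag30_c, tag38_c, tag46_c, tag54_c in the frame of parts_bin below 0.05 m and linear speed of each of tag30, tag38, tag46, tag54, plain34, plain46 below 0.03 m/s and x of tag38_c in the frame of parts_bin between -0.062 and 0.062 m and y of tag38_c in the frame of parts_bin between -0.082 and 0.082 m and x of tag46_c in the frame of parts_bin between -0.062 and 0.062 m and y of tag46_c in the frame of parts_bin between -0.082 and 0.082 m and x of tag54_c in the frame of parts_bin between -0.062 and 0.062 m and y of tag54_c in the frame of parts_bin between -0.082 and 0.082 m and horizontal distance between each of plain34_c, plain46_c and dish below 0.056 m and z of each of plain34_c, plain46_c in the frame of dish below 0.035 m and value of joint lever below 0.05 rad and angle between each of parts_bin, dish's own z axis and vertical below 0.1 rad); the robot touches nothing.
It fails at once if a plain disc is stamped (contact force between ram and plain34 above 3 N or contact force between ram and plain46 above 3 N).
It fails at once if another tool on the bench is moved more than 40 mm (distance of any of spanner, folding_rule, oil_can, hex_nut, washer from where it was at the start of the episode above 0.04 m).
Of tag30, tag38, tag46, tag54, plain34, plain46 only 4 to 5 are there at a start; the rules pass over those that are not, and their reading is None.
At some moment in a run one of tag30, tag38, tag46, tag54, plain34, plain46 may be knocked a few centimetres aside while the robot is not near it.
Once in a run the grip may slacken for a moment while it holds something.
It also fails if it takes over 210 s, if anything falls off the work surface, if the arm or the gripper's body presses on something with over 40 N, if the wrist force passes 120 N, or if a joint passes its speed limit or range.

ROBOT

A 6-joint arm with a two-finger parallel gripper is mounted at the origin on the work surface. World frame = base frame: x ahead of the robot, y to its left, z up, the work surface at z = 0. Lengths are in m, angles in rad, forces in N, time in s.
With the tool pointing down it reaches from about 0.425 to 0.95 m from the base axis. Payload 14.7 kg.
Tool frame: the origin (TCP) lies at the very end of the fingers, on their centre line; the grasp point (between the pads) lies 19 mm behind it; x points along the fingers, y is the direction in which the jaws open and shut, and the axes are right-handed (so a half turn about x gives the same grasp; the last joint's range is limited). The gripper opens to 85 mm and grips with 20 to 120 N. Pads are 22 mm wide; open, the fingers measure 114 mm over their backs; the gripper's body (76 mm by 85 mm) begins 54 mm behind the grasp point. The pads swing forward as they close: fully open they stand 13 mm farther back than shut.
Start: joints at [1.08, 0.48, 1.596, -0, 1.065, -0.047], TCP at [0.279, 0.587, 0.231] pointing down, gripper open.
Joint ranges: [-2.75, 2.75], [-0.82, 2.05], [0.23, 2.67], [-1.56, 4.7], [0.09, 2.69], [-2.92, 2.92]. Speed limits (rad/s): [1.89, 1.89, 2.39, 3.01, 3.01, 3.01].

INTERFACE

Orientations are given as a 3x3 rotation matrix whose columns are the frame's x, y, z axes.
In Python, from station import ctrl gives the robot as it stands.
- The arm moves only by the tool apply_moves, never from a script. Its argument "commands" is a list of rows, each a list of 2 entries, a list of its own where there are three numbers: the shift along the world's x, y, z in cm, then the turn about the world's z in degrees. In form: [[[tx, ty, tz], spin], ...]. A call has 1 to 12 rows; each row is the pose to reach, as a shift and turn from the pose commanded when the call began; what a row does not reach only later rows make up. A row lasts 1/8 s, in which the tool goes at most 62.5 mm and 10.7 degrees, less where a joint would pass 70% of its speed; a pose out of reach is approached as far as the arm can. A call with a gripper value outside its range is refused whole. "jaw" is the closure, from 0 (fully open) to 1 (shut), set as the call begins (left out, the last holds). The fingers move at their own pace and stop on an object; "grip_force" is the grip in N (left out, the last holds). Time passes only in rows, so rows that repeat a pose let the fingers close. It gives the time, the measured TCP pose, the force and the opening at its end, in the units of the state.
- ctrl.get_obs(): the state, without advancing time (a new reading comes with each control period).
- ctrl.camera(name): name is "scene" or "top"; returns (picture, depth): 400x640x3 uint8, blue, green, red; 400x640 float32, m along the optical axis (not along the pixel's ray), 0 where there is no reading.
- ctrl.get_calibration(name): a dict with "fx", "fy", "cx", "cy" (pixels), "dist_coeffs" ([k1, k2, p1, p2, k3] as OpenCV has them; the pictures are not rectified), "rvec" (rotation vector, rad) and "tvec" (3), from world to camera coordinates, as OpenCV has them. Camera axes: x right, y down, z forward; pixel columns grow to the right and rows downward; lengths in m; the calibration is good to about 2 mm. A picture is of the moment at which its call begins. get_calibration takes no time and is no camera call.
- ctrl.job_done(): hands the job in, once; it reports no verdict.
Trained networks look in the newest picture that a camera, given by its name, has taken for a name from the list of things; names that differ only in an ending like _2 or _b are one class to them, and where a whole thing is asked for, a point or a joint stands for the part that bears it (a point fixed in the world has none). Each returns a list of dicts, best first, with "conf" (0 to 1); they miss things now and then, are a little off and sometimes report something else, mostly with a low value. They report only what shows in the picture. A call takes as long as a camera call.
- ctrl.look_for(camera, name): "extent" ([left, top, right, bottom] in pixels, round what is visible of it).
- ctrl.landmark_of(camera, name): "centre" ([column, row] in pixels: a listed point, or the origin of a listed thing).
The state is a dict: "time": time; "q": joint angles; "joint_velocities": joint speeds; "joint_efforts": joint torques, N m; "tcp_pos": TCP position; "tool_rot": TCP orientation; "ft_force": force on the tool from outside, world axes, zero at the start; "torque": the same for the moment, N m; "finger_gap": opening from 0.0 (shut) to 1.0 (fully open).
Only numpy, scipy, OpenCV 4.12 (cv2) and the standard library are available. Lean on these libraries where they do the work, as an engineer would, in place of code of your own. Each camera call takes 0.05 s, during which the arm holds its last target. There are 200 camera calls.

## Working session

There is one attempt and no reset: what is moved stays moved. The work goes in short steps, Python scripts to look and compute and a tool call to move; the robot and the scene stay as the last step left them, time stands still between calls to the robot, and variables do not carry over. Pictures are saved under pics/ and viewed, about 12 in all and at most 16, crops included, and the job is handed in when it is done.

Besides the shell and the picture viewer there is one more tool, called after "Call:" as a command line: name --argument value ..., lists and objects as JSON in quotes. apply_moves: Moves the arm, as the interface text tells. Its arguments: {"type":"object","properties":{"commands":{"type":"array"},"jaw":{"type":"number"},"grip_force":{"type":"number"}},"required":["commands"]}

```bash
mkdir -p pics; ls; cat > h.py <<'E'
import numpy as np, cv2, sys
from station import ctrl
def cal(n):
    c=ctrl.get_calibration(n); K=np.array([[c['fx'],0,c['cx']],[0,c['fy'],c['cy']],[0,0,1.]])
    return K,np.array(c['dist_coeffs'],float),cv2.Rodrigues(np.array(c['rvec'],float))[0],np.array(c['tvec'],float).ravel()
def ray(n,px):
    K,d,R,t=cal(n); u=cv2.undistortPoints(np.array([[px]],float),K,d)[0,0]
    return -R.T@t, R.T@np.array([u[0],u[1],1.])
def at_z(n,px,z):
    o,v=ray(n,px); return o+v*(z-o[2])/v[2]
def proj(n,P):
    K,d,R,t=cal(n); return cv2.projectPoints(np.array(P,float).reshape(-1,1,3),cv2.Rodrigues(R)[0],t,K,d)[0].reshape(-1,2)
E
cat > a.py <<'E'
from h import *
for n in ('scene','top'):
    p,d=ctrl.camera(n); cv2.imwrite(f'pics/{n}0.png',p); np.save(f'{n}0.npy',d)
    K,D,R,t=cal(n); print(n,'pos',(-R.T@t).round(3),'f',K[0,0])
Z=dict(stamp_tip=.095,press_origin=0,handle_top=.307,knob_grip=.088,plate_center=.062,parts_bin=0,dish=0,spanner=0,folding_rule=0,oil_can=0,hex_nut=0,washer=0)
for k in ('tag30_c','tag38_c','tag46_c','tag54_c','plain34_c','plain46_c'): Z[k]=.0645
for k,z in Z.items():
    for n in ('top','scene'):
        r=ctrl.landmark_of(n,k)
        print(k,n,[(round(x['conf'],2),np.round(x['centre'],1).tolist(),at_z(n,x['centre'],z)[:2].round(3).tolist()) for x in r[:2]])
o=ctrl.get_obs(); print(o['time'],o['tcp_pos'],o['tool_rot'],o['ft_force'])
E
python3 a.py
```

```text
pics
scene pos [0.838 0.614 1.056] f 411.31325252375797
top pos [0.38  0.068 1.283] f 380.6995834964221
stamp_tip top []
stamp_tip scene [(0.62, [302.6, 226.2], [0.581, 0.068])]
press_origin top [(0.96, [277.1, 206.4], [0.576, 0.196])]
press_origin scene [(0.76, [322.6, 277.4], [0.58, 0.19]), (0.3, [381.9, 204.1], [0.297, 0.053])]
handle_top top [(0.78, [257.8, 235.4], [0.455, 0.214])]
handle_top scene [(0.56, [382.0, 200.5], [0.449, 0.208])]
knob_grip top [(0.8, [385.1, 210.9], [0.545, -0.156])]
knob_grip scene [(0.79, [276.3, 170.0], [0.562, -0.153])]
plate_center top [(0.94, [334.1, 205.0], [0.569, 0.004])]
plate_center scene [(0.58, [295.9, 213.8], [0.571, 0.003])]
parts_bin top [(0.83, [432.2, 200.3], [0.592, -0.338]), (0.63, [333.6, 205.0], [0.579, 0.003])]
parts_bin scene [(0.57, [246.6, 148.4], [0.589, -0.358]), (0.24, [276.3, 171.5], [0.539, -0.217])]
dish top [(0.75, [319.0, 201.5], [0.592, 0.052]), (0.69, [421.4, 250.7], [0.42, -0.291])]
dish scene [(0.88, [297.4, 139.9], [0.414, -0.316])]
spanner top [(0.85, [250.5, 265.7], [0.377, 0.284])]
spanner scene [(0.61, [398.7, 2
[... 782 characters left out ...]
4.0], [0.637, 0.048])]
tag46_c top [(0.65, [323.6, 186.1], [0.632, 0.038]), (0.49, [347.3, 208.0], [0.559, -0.038])]
tag46_c scene [(0.61, [293.8, 199.3], [0.555, -0.045])]
tag54_c top [(0.81, [319.5, 204.3], [0.572, 0.052])]
tag54_c scene [(0.81, [303.2, 226.1], [0.571, 0.052]), (0.47, [381.3, 204.9], [0.333, 0.089])]
plain34_c top [(0.46, [344.9, 228.0], [0.494, -0.029])]
plain34_c scene [(0.54, [313.0, 193.0], [0.493, -0.04])]
plain46_c top []
plain46_c scene []
1.9 [0.27908317 0.58703438 0.23129156] [[ 3.12376281e-07  4.29375943e-01  9.03125849e-01]
 [ 7.35579253e-07  9.03125849e-01 -4.29375943e-01]
 [-1.00000000e+00  7.98447497e-07 -3.37249413e-08]] [-0.54985842  0.15500371 -0.26559491]
```

```bash
python3 - <<'E'
from h import *
p=cv2.imread('pics/top0.png'); a=p[130:280,240:450]; cv2.imwrite('pics/c0.png',cv2.resize(a,None,fx=3.8,fy=3.8,interpolation=cv2.INTER_CUBIC))
E
```

```text
(no output)
```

View pics/scene0.png

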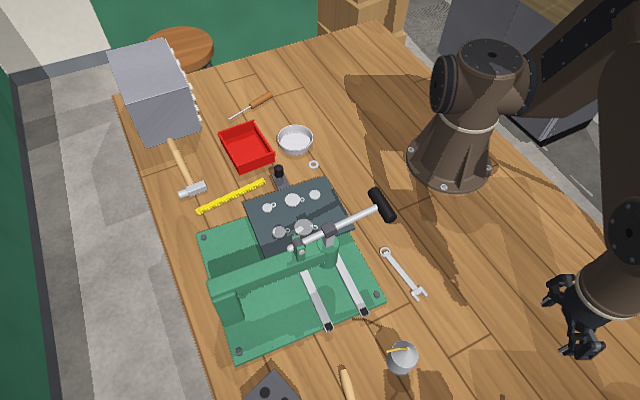

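View pics/c0.png

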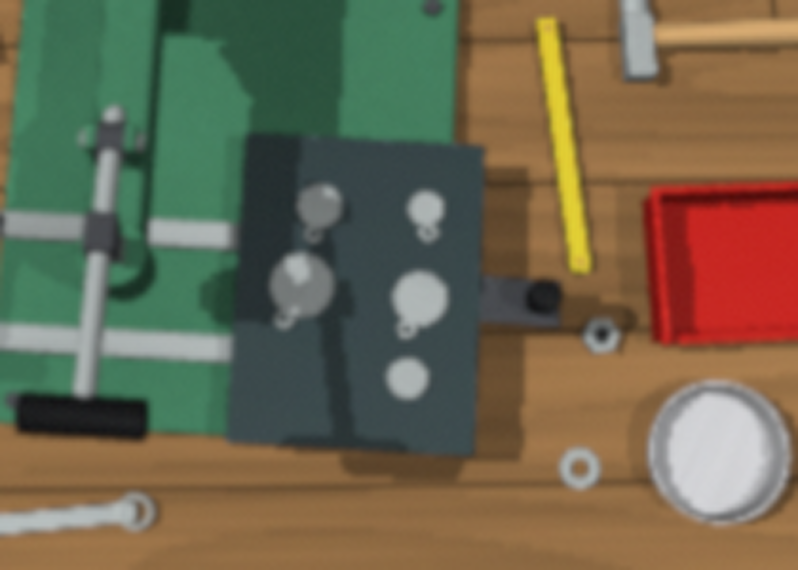

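```bash
cat > rect.py <<'E'
from h import *
# rectified top view at plane z; 0.5mm/px. col -> y decreasing, row -> x decreasing
def rectify(img,z,x0,x1,y0,y1,n='top',s=.0005):
    xs=np.arange(x1,x0,-s); ys=np.arange(y1,y0,-s)
    Y,X=np.meshgrid(ys,xs); P=np.stack([X,Y,np.full_like(X,z)],-1).reshape(-1,3)
    m=proj(n,P).reshape(X.shape+(2,)).astype(np.float32)
    return cv2.remap(img,m[...,0],m[...,1],cv2.INTER_CUBIC), (lambda c,r:(x1-r*s,y1-c*s))
def fit(img,d,guess,win=.012,z=.067,n='top'):
    x,y=guess; R=win+d/2+.006
    im,f=rectify(img,z,x-R,x+R,y-R,y+R,n); g=im.max(2).astype(np.float32)
    g=np.minimum(g,190)
    k=int(d/2/.0005+8); yy,xx=np.mgrid[-k:k+1,-k:k+1]; rr=np.hypot(xx,yy)*.0005
    ins=(rr<d/2)&(rr>d/2-.004); out=(rr>d/2)&(rr<d/2+.004)
    K=ins/ins.sum()-out/out.sum()
    s=cv2.filter2D(g,-1,K.astype(np.float32)); s[:k]=-99;s[-k:]=-99;s[:,:k]=-99;s[:,-k:]=-99
    r,c=np.unravel_index(s.argmax(),s.shape); return np.array(f(c,r)),float(s.max())
E
cat > b.py <<'E'
from rect import *
p=cv2.imread('pics/top0.png')
im,f=rectify(p,.062,.40,.74,-.14,.14)
B,G,Rr=[im[...,i].astype(int) for i in range(3)]
m=((B>Rr+5)&(G<B+12)).astype(np.uint8)
m=cv2.morphologyEx(m,cv2.MORPH_CLOSE,np.ones((15,15))); m=cv2.morphologyEx(m,cv2.MORPH_OPEN,np.ones((61,61)))
c=max(cv2.findContours(m,cv2.RETR_EXTERNAL,cv2.CHAIN_APPROX_NONE)[0],key=cv2.contourArea)
(cx,cy),sz,ang=cv2.minAreaRect(c); print('plate',f(cx,cy),np.array(sz)*.5,ang)
D=dict(tag30=(.03,(.638,-.055)),tag38=(.038,(.637,.042)),tag46=(.046,(.559,-.042)),tag54=(.054,(.570,.052)),plain34=(.034,(.492,-.033)))
for k,(d,g) in D.items():
    b,s=fit(p,d,g); print(k,b.round(4),round(s,1))
    cc=np.array([(.74-b[0])/.0005,(.14-b[1])/.0005]); cv2.circle(im,(int(cc[1]),int(cc[0])),int(d/.001),(0,0,255),1)
cv2.drawContours(im,[np.int32(cv2.boxPoints(((cx,cy),sz,ang)))],0,(0,255,255),1)
cv2.imwrite('pics/r0.png',im)
E
python3 b.py
```

```text
plate (0.5669932403564453, 0.00157106018066408) [221.04997253 267.47567749] 4.037710666656494
tag30 [ 0.6365 -0.054 ] 46.3
tag38 [0.6395 0.0375] 30.4
tag46 [ 0.558 -0.047] 46.8
tag54 [0.571  0.0535] 33.6
plain34 [ 0.4905 -0.0345] 50.3
```

View pics/r0.png

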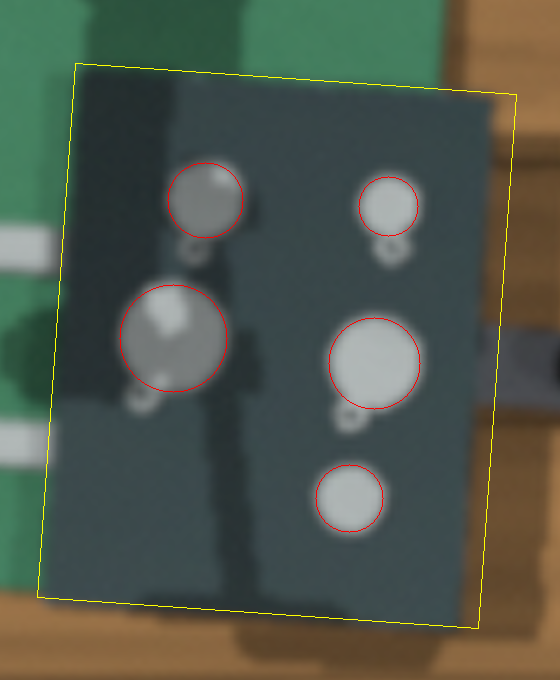

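```bash
cat > c.py <<'E'
from rect import *
th=np.deg2rad(4.0); ex=np.array([np.cos(th),-np.sin(th)]); ey=np.array([np.sin(th),np.cos(th)])
def cloud(n):
    d=np.load(n+'0.npy'); K,D,R,t=cal(n)
    v,u=np.nonzero(d>0); uu=cv2.undistortPoints(np.stack([u,v],-1).astype(float).reshape(-1,1,2),K,D)[:,0]
    z=d[v,u]; C=np.c_[uu*z[:,None],z]; return (C-t)@R,np.c_[u,v]
o=np.array([.58,.205])
for n in ('top','scene'):
    P,uv=cloud(n); q=np.c_[(P[:,:2]-o)@ex,(P[:,:2]-o)@ey,P[:,2]]
    img=cv2.imread(f'pics/{n}0.png'); col=img[uv[:,1],uv[:,0]].astype(int)
    dark=col.max(1)<60
    h=(q[:,2]>.285)&(q[:,2]<.315)&(abs(q[:,1])<.09)&(q[:,0]>-.19)&(q[:,0]<-.08)&dark
    print(n,'handle',h.sum(),np.percentile(q[h],[1,50,99],axis=0).round(3).tolist() if h.any() else '')
    a=(q[:,2]>.195)&(q[:,2]<.212)&(abs(q[:,1])<.07)&(q[:,0]>-.06)&(q[:,0]<.22)
    for lo in (-.06,-.03,0,.03,.06,.09,.12,.15,.18):
        b=a&(q[:,0]>lo)&(q[:,0]<=lo+.03)
        if b.sum()>5: print('  arm',lo,b.sum(),np.percentile(q[b,1],[1,99]).round(3), q[b,0].min().round(3))
    pl=(abs(q[:,2]-.062)<.006)&(abs(q[:,0]+.01)<.2)&(q[:,1]<-.05)&(q[:,1]>-.36)
    xs=q[pl]; print('  plate x',[np.percentile(xs[(abs(xs[:,1]-c)<.01),0],[0.5,99.5]).round(3).tolist() for c in (-.25,-.2,-.15)],
      'y',[np.percentile(xs[(abs(xs[:,0]-c)<.01),1],[.5,99.5]).round(3).tolist() for c in (-.1,-.05,.05,.1)])
    k=(q[:,2]>.095)&(q[:,2]<.115)&(q[:,1]<-.3)&(q[:,1]>-.42)&(abs(q[:,0])<.06)
    print('  knob',k.sum(),np.percentile(P[k],[2,50,98],axis=0).round(3).tolist())
p=cv2.imread('pics/top0.png')
# plate rectangle of known size: gradient fit
im,f=rectify(p,.062,.38,.76,-.18,.18); g=cv2.GaussianBlur(im,(0,0),3).astype(np.float32)
G=sum(np.hypot(cv2.Sobel(g[...,i],5,1,0),cv2.Sobel(g[...,i],5,0,1)) for i in range(3))
best=[]
for a in np.deg2rad(np.arange(2.5,5.6,.25)):
  X=np.array([np.cos(a),-np.sin(a)]);Y=np.array([np.sin(a),np.cos(a)])
  s=np.linspace(-.95,.95,120); L=np.concatenate([np.c_[s*.135,0*s+.105],np.c_[s*.135,0*s-.105],np.c_[0*s+.135,s*.105],np.c_[0*s-.135,s*.105]])
  W=L[:,:1]*X+L[:,1:]*Y
  for cx in np.arange(.558,.576,.001):
    for cy in np.arange(-.004,.014,.001):
      w=W+[cx,cy]; best.append((G[((.76-w[:,0])/.0005).astype(int),((.18-w[:,1])/.0005).astype(int)].mean(),np.rad2deg(a),cx,cy))
best.sort(reverse=True); print(np.round(best[:4],4))
E
python3 c.py
```

```text
top handle 341 [[-0.147, -0.051, 0.294], [-0.135, -0.009, 0.304], [-0.122, 0.035, 0.309]]
  arm -0.03 83 [-0.032  0.019] -0.028
  arm 0 67 [-0.03   0.016] 0.0
  arm 0.03 91 [-0.027  0.016] 0.03
  arm 0.06 32 [-0.027  0.016] 0.06
  arm 0.09 92 [-0.027  0.014] 0.09
  arm 0.12 143 [-0.027  0.014] 0.12
  arm 0.15 133 [-0.026  0.014] 0.15
  arm 0.18 137 [-0.029  0.013] 0.18
  plate x [[-0.136, 0.131], [-0.136, 0.131], [-0.136, 0.131]] y [[-0.303, -0.097], [-0.303, -0.096], [-0.303, -0.094], [-0.302, -0.094]]
  knob 60 [[0.542, -0.159, 0.099], [0.553, -0.147, 0.105], [0.565, -0.135, 0.108]]
scene handle 449 [[-0.143, -0.047, 0.288], [-0.126, 0.001, 0.304], [-0.117, 0.039, 0.309]]
  arm -0.03 98 [-0.013  0.021] -0.027
  arm 0 200 [-0.025  0.02 ] 0.0
  arm 0.03 194 [-0.023  0.017] 0.03
  arm 0.06 106 [-0.017  0.017] 0.06
  arm 0.09 232 [-0.025  0.016] 0.09
  arm 0.12 239 [-0.026  0.017] 0.12
  arm 0.15 245 [-0.025  0.017] 0.15
  arm 0.18 250 [-0.026  0.017] 0.18
  plate x [[-0.131, 0.136], [-0.132, 0.135], [-0.132, 0.135]] y [[-0.304, -0.093], [-0.302, -0.137], [-0.304, -0.118], [-0.303, -0.102]]
  knob 67 [[0.546, -0.158, 0.096], [0.559, -0.144, 0.105], [0.57, -0.133, 0.11]]
[[4.33967e+01 3.75000e+00 5.65000e-01 6.00000e-03]
 [4.32666e+01 4.00000e+00 5.65000e-01 6.00000e-03]
 [4.30931e+01 4.25000e+00 5.65000e-01 6.00000e-03]
 [4.30763e+01 3.50000e+00 5.65000e-01 6.00000e-03]]
```

Call:
apply_moves --commands '[[[0,0,6],0],[[0,0,12],0],[[0,0,18],0],[[3,-6,18],5],[[5,-12,18],10],[[7,-18,18],15],[[9,-24,18],21.4],[[11,-30,18],21.4],[[13,-36,18],21.4],[[15.5,-42,18],21.4],[[18,-48,18],21.4],[[20,-54,18],21.4]]' --jaw 0.35

```text
time: 3.4
tcp_pos: [0.475, 0.0582, 0.4116]
tool_rot: [[0.001, 0.07, 0.998], [0.0, 0.998, -0.07], [-1.0, 0.0, 0.001]]
ft_force: [1.6, 0.4, -0.2]
finger_gap: 0.648
```

Call:
apply_moves --commands '[[[2.5,-6,0],0],[[5,-12,0],0],[[7.5,-19.4,0],0],[[7.5,-19.4,-6],0],[[7.5,-19.4,-12],0],[[7.5,-19.4,-18],0],[[7.5,-19.4,-24],0],[[7.5,-19.4,-28],0],[[7.5,-19.4,-28],0]]'

```text
time: 4.53
tcp_pos: [0.5476, -0.1332, 0.129]
tool_rot: [[-0.005, 0.07, 0.998], [0.002, 0.998, -0.07], [-1.0, 0.001, -0.005]]
ft_force: [-1.0, -0.3, 0.7]
finger_gap: 0.646
```

```bash
cat > v.py <<'E'
from h import *
# v.py name [crop x0 y0 x1 y1 scale] file
n,f=sys.argv[1],sys.argv[2]
p,d=ctrl.camera(n); cv2.imwrite(f'pics/{f}_full.png',p); np.save(f'{n}_{f}.npy',d)
if len(sys.argv)>3:
    a=list(map(float,sys.argv[3:])); b=p[int(a[1]):int(a[3]),int(a[0]):int(a[2])]; cv2.imwrite(f'pics/{f}.png',cv2.resize(b,None,fx=a[4],fy=a[4],interpolation=cv2.INTER_CUBIC))
o=ctrl.get_obs(); print(o['time'],o['tcp_pos'].round(4),o['ft_force'].round(2),o['joint_velocities'].round(3),o['finger_gap'])
E
python3 v.py scene s1 200 110 400 260 4
```

```text
4.575 [ 0.5491 -0.1337  0.1311] [0.53 0.25 0.78] [ 0.    -0.044 -0.032 -0.001  0.013 -0.001] 0.6504256052007987
```

View pics/s1.png

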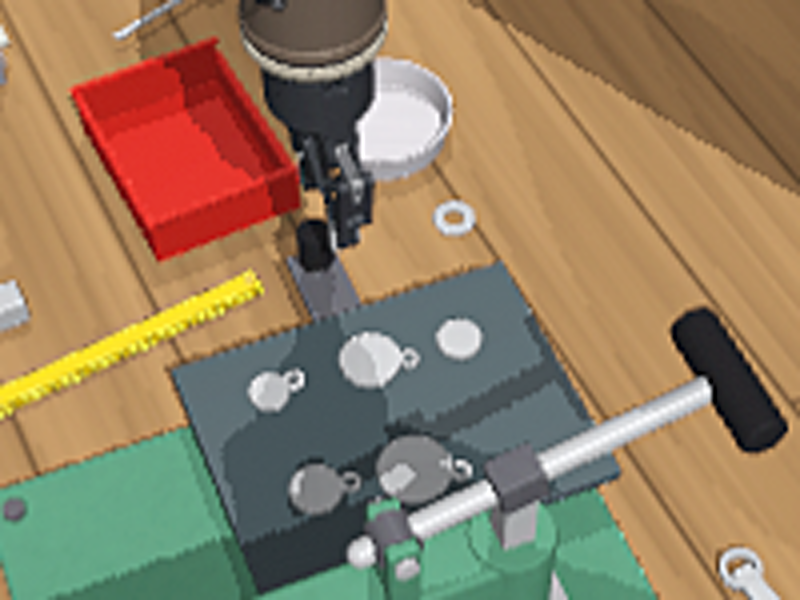

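Call:
apply_moves --commands '[[[0.5,-1.3,0],0],[[0.5,-1.3,-3],0],[[0.5,-1.3,-5.9],0],[[0.5,-1.3,-5.9],0]]'

```text
time: 5.08
tcp_pos: [0.5547, -0.1474, 0.0725]
tool_rot: [[-0.0, 0.071, 0.998], [0.0, 0.998, -0.071], [-1.0, -0.0, -0.0]]
ft_force: [0.1, 0.1, 0.8]
finger_gap: 0.652
```

Call:
apply_moves --commands '[[[0,0,0],0],[[0,0,0],0],[[0,0,0],0],[[0,0,0],0],[[0,0,0],0],[[0,0,0],0]]' --jaw 1 --grip_force 40

```text
time: 5.82
tcp_pos: [0.5559, -0.1474, 0.0743]
tool_rot: [[0.003, 0.07, 0.998], [-0.001, 0.998, -0.07], [-1.0, -0.001, 0.003]]
ft_force: [-0.7, -1.9, 8.8]
finger_gap: 0.312
```

Call:
apply_moves --commands '[[[0,-0.3,0.2],0],[[0,-0.6,0.2],0],[[-0.1,-0.9,0.2],0],[[-0.1,-1.1,0.2],0],[[-0.1,-1.3,0.2],0],[[-0.1,-1.3,0.2],0]]'

```text
time: 6.58
tcp_pos: [0.5535, -0.1602, 0.0745]
tool_rot: [[0.0, 0.07, 0.998], [-0.0, 0.998, -0.07], [-1.0, -0.0, 0.0]]
ft_force: [-1.4, -2.4, -2.8]
finger_gap: 0.314
```

Call:
apply_moves --commands '[[[0,-0.2,0],0],[[0,-0.4,0],0],[[0,-0.6,0],0],[[-0.1,-0.8,0],0],[[-0.1,-0.8,0],0]]'

```text
time: 7.2
tcp_pos: [0.5509, -0.1609, 0.074]
tool_rot: [[-0.004, 0.072, 0.997], [0.008, 0.997, -0.072], [-1.0, 0.008, -0.005]]
ft_force: [6.5, 73.9, 10.7]
finger_gap: 0.314
```

Call:
apply_moves --commands '[[[0,1,0],0],[[-1.5,1.2,0],0],[[-3.5,1.3,0],0],[[-5.5,1.4,0],0],[[-7,1.5,0],0],[[-8,1.5,0],0],[[-8,1.5,0],0],[[-8,1.5,0],0]]'

```text
time: 8.2
tcp_pos: [0.4726, -0.1529, 0.0744]
tool_rot: [[-0.0, 0.07, 0.998], [0.0, 0.998, -0.07], [-1.0, -0.0, -0.0]]
ft_force: [-2.5, 0.3, -0.1]
finger_gap: 0.317
```

```bash
python3 -c "
from h import *
o=ctrl.get_obs(); print(o['tcp_pos'],o['ft_force'])"
```

```text
[ 0.47263152 -0.15288645  0.07436933] [-2.4536958   0.26635132 -0.13815925]
```

Call:
apply_moves --commands '[[[-0.4,0,0],0],[[-0.7,0.1,0],0],[[-0.9,0.1,0],0],[[-1.0,0.1,0],0],[[-1.0,0.1,0],0]]'

```text
time: 8.82
tcp_pos: [0.463, -0.1519, 0.0744]
tool_rot: [[0.001, 0.07, 0.998], [-0.0, 0.998, -0.07], [-1.0, -0.0, 0.001]]
ft_force: [4.9, -0.1, -4.0]
finger_gap: 0.314
```

Call:
apply_moves --commands '[[[-0.2,0,0],0],[[-0.4,0,0],0],[[-0.4,0,0],0]]'

```text
time: 9.2
tcp_pos: [0.4628, -0.153, 0.0747]
tool_rot: [[0.007, 0.071, 0.997], [-0.002, 0.997, -0.071], [-1.0, -0.002, 0.008]]
ft_force: [24.0, -0.6, -23.6]
finger_gap: 0.311
```

Call:
apply_moves --commands '[[[2,0,0],0],[[3.7,1,0],0],[[3.7,4,0],0],[[3.7,8,0],0],[[3.7,12,0],0],[[3.7,16,0],0],[[3.7,19,0],0],[[3.7,21,0],0],[[3.7,22,0],0],[[3.7,22,0],0]]'

```text
time: 10.45
tcp_pos: [0.4955, 0.0687, 0.0744]
tool_rot: [[0.0, 0.07, 0.998], [0.0, 0.998, -0.07], [-1.0, 0.0, 0.0]]
ft_force: [1.3, 2.1, -0.1]
finger_gap: 0.315
```

```bash
python3 v.py scene s2 200 80 400 260 4
```

```text
10.5 [0.4954 0.0683 0.0743] [1.68 1.66 1.09] [-0.011 -0.001  0.003 -0.002 -0.001 -0.002] 0.3140378717231149
```

View pics/s2.png

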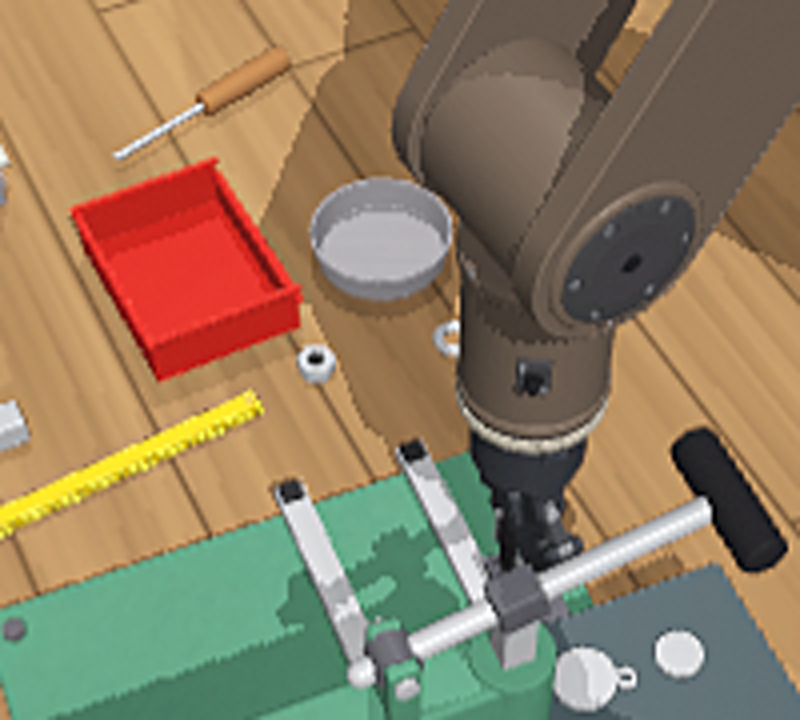

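Call:
apply_moves --commands '[[[0,1,0],0],[[0.1,2,0],0],[[0.1,3,0],0],[[0.1,3.6,0],0],[[0.1,3.6,0],0],[[0.1,3.6,0],0]]'

```text
time: 11.25
tcp_pos: [0.4966, 0.1044, 0.0744]
tool_rot: [[0.0, 0.07, 0.998], [0.0, 0.998, -0.07], [-1.0, 0.0, 0.0]]
ft_force: [2.8, 1.9, 1.3]
finger_gap: 0.315
```

```bash
cat > chk.py <<'E'
from rect import *
# verify: discs seen on plate from top cam vs predicted shift ; argv: file
f=sys.argv[1]
for n in ('top','scene'):
    p,d=ctrl.camera(n); cv2.imwrite(f'pics/{f}_{n}.png',p); np.save(f'{n}_{f}.npy',d)
o=ctrl.get_obs(); T=o['tcp_pos']; print(T.round(4),o['ft_force'].round(1),o['finger_gap'])
E
python3 chk.py k1; python3 -c "
import cv2,numpy as np
a=cv2.imread('pics/k1_top.png')[130:290,200:360];b=cv2.imread('pics/k1_scene.png')[160:320,270:430]
cv2.imwrite('pics/k1.png',cv2.resize(np.hstack([a,b]),None,fx=2.5,fy=2.5,interpolation=cv2.INTER_CUBIC))"
```

```text
[0.4966 0.1042 0.0744] [2.8 2.3 1.1] 0.31302998471383336
```

View pics/k1.png

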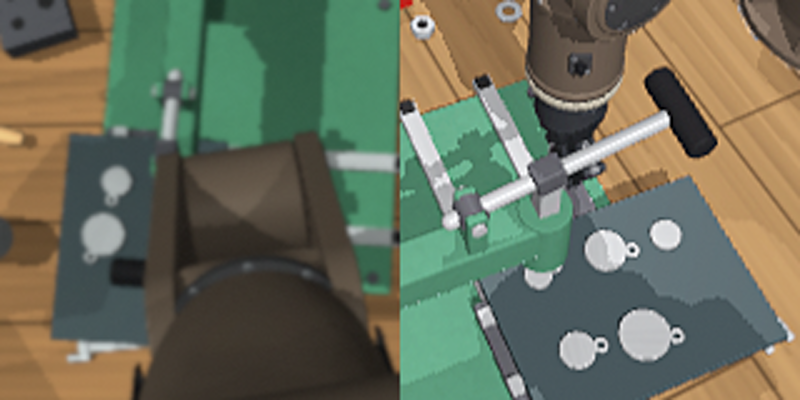

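```bash
python3 -c "
from rect import *
p=cv2.imread('pics/k1_top.png')
print(fit(p,.054,(.512,.305)),fit(p,.038,(.5806,.289)))
p=cv2.imread('pics/k1_scene.png'); q=cv2.imread('pics/scene0.png')
for k,d,a,b in (('54',.054,(.571,.0535),(.512,.305)),('38',.038,(.6395,.0375),(.5806,.289)),('46',.046,(.558,-.047),(.499,.205)),('34',.034,(.4905,-.0345),(.4315,.217))): print(k,fit(q,d,a,n='scene'),fit(p,d,b,n='scene'))
"
```

```text
(array([0.5125, 0.3055]), 47.070743560791016) (array([0.5816, 0.2895]), 45.19944381713867)
54 (array([0.5725, 0.054 ]), 66.75928497314453) (array([0.515, 0.307]), 78.48382568359375)
38 (array([0.6415, 0.038 ]), 67.62490844726562) (array([0.5841, 0.291 ]), 79.03895568847656)
46 (array([ 0.56 , -0.046]), 59.643978118896484) (array([0.502 , 0.2065]), 65.69122314453125)
34 (array([ 0.4925, -0.0335]), 63.46992874145508) (array([0.4345, 0.219 ]), 64.64338684082031)
```

Call:
apply_moves --commands '[[[0,0,0],0],[[0,0,0],0],[[0,0,0],0],[[0,0,5],0],[[0,0,11],0],[[0,0,17],0],[[0,0,23],0],[[0,0,29],0],[[0,0,29],0]]' --jaw 0.4

```text
time: 12.48
tcp_pos: [0.4983, 0.1045, 0.3689]
tool_rot: [[0.008, 0.07, 0.998], [0.001, 0.998, -0.07], [-1.0, 0.002, 0.008]]
ft_force: [0.1, -0.0, -0.6]
finger_gap: 0.6
```

Call:
apply_moves --commands '[[[-2.4,5,0],0],[[-4.8,10.4,0],0],[[-4.8,10.4,-1],0],[[-4.8,10.4,-3],0],[[-4.8,10.4,-4],0],[[-4.8,10.4,-4],0]]' --jaw 1

```text
time: 13.22
tcp_pos: [0.4482, 0.2075, 0.3234]
tool_rot: [[-0.002, 0.071, 0.997], [-0.001, 0.997, -0.071], [-1.0, -0.001, -0.002]]
ft_force: [-0.4, -0.4, 0.4]
finger_gap: 0.003
```

Call:
apply_moves --commands '[[[0,0,-2],0],[[0,0,-4],0],[[0,0,-6],0],[[0,0,-8],0],[[0,0,-9],0],[[0,0,-9.4],0],[[0,0,-9.4],0]]'

```text
time: 14.1
tcp_pos: [0.4493, 0.208, 0.231]
tool_rot: [[0.001, 0.07, 0.998], [0.0, 0.998, -0.07], [-1.0, 0.0, 0.001]]
ft_force: [1.5, -2.3, 5.7]
finger_gap: 0.0
```

Call:
apply_moves --commands '[[[0,0,-0.2],0],[[0,0,-0.4],0],[[0,0,-0.4],0]]'

```text
time: 14.48
tcp_pos: [0.4497, 0.208, 0.2277]
tool_rot: [[0.002, 0.07, 0.998], [0.0, 0.998, -0.07], [-1.0, 0.0, 0.002]]
ft_force: [0.6, -4.7, 14.9]
finger_gap: 0.002
```

Call:
apply_moves --commands '[[[0,0,-0.1],0],[[0,0,-0.15],0],[[0,0,-0.15],0],[[0,0,-0.15],0],[[0,0,-0.15],0]]'

```text
time: 15.1
tcp_pos: [0.4498, 0.208, 0.2268]
tool_rot: [[0.003, 0.07, 0.998], [0.0, 0.998, -0.07], [-1.0, 0.001, 0.003]]
ft_force: [-2.4, -6.3, 24.4]
finger_gap: -0.004
```

```bash
python3 v.py scene s3 270 160 430 300 4
```

```text
15.15 [0.4498 0.2081 0.2269] [-2.48 -6.81 24.38] [ 0.002  0.002 -0.003 -0.001 -0.001 -0.   ] -0.002682710055934065
```

View pics/s3.png

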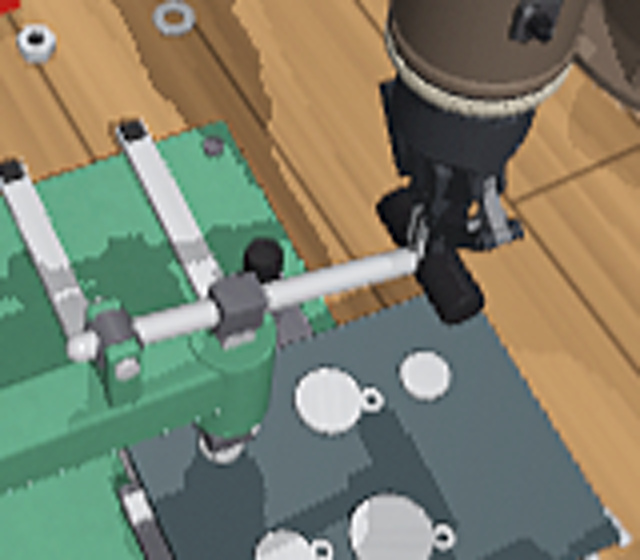

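Call:
apply_moves --commands '[[[0,0,4],0],[[0,0,9],0],[[0,0,14],0],[[2.4,-5,14],0],[[4.7,-10.4,14],0],[[4.7,-10.4,9],0],[[4.7,-10.4,4],0],[[4.7,-10.4,0],0],[[4.7,-10.4,0],0],[[4.7,-10.4,0],0]]' --jaw 0.4

```text
time: 16.4
tcp_pos: [0.4965, 0.1043, 0.2265]
tool_rot: [[0.002, 0.07, 0.998], [0.0, 0.998, -0.07], [-1.0, 0.0, 0.002]]
ft_force: [-0.0, 0.9, 0.7]
finger_gap: 0.602
```

```bash
python3 chk.py k2; python3 -c "
from rect import *
p=cv2.imread('pics/k2_scene.png')
for k,d,b in (('54',.054,(.515,.307)),('38',.038,(.5841,.291)),('46',.046,(.502,.2065)),('34',.034,(.4345,.219)),('30',.03,(.5805,.1995))): print(k,fit(p,d,b,n='scene'))"
```

```text
[0.4967 0.1044 0.2268] [0.3 0.8 0.2] 0.6015778343781454
54 (array([0.515, 0.307]), 79.16484832763672)
38 (array([0.5841, 0.291 ]), 78.72579956054688)
46 (array([0.502, 0.206]), 59.67312240600586)
34 (array([0.4345, 0.219 ]), 66.7226333618164)
30 (array([0.581 , 0.2005]), 50.0737419128418)
```

Call:
apply_moves --commands '[[[0,0,-5],0],[[0,0,-10],0],[[0,0,-15.2],0],[[0,0,-15.2],0]]'

```text
time: 17.0
tcp_pos: [0.4941, 0.104, 0.0714]
tool_rot: [[-0.004, 0.07, 0.998], [-0.001, 0.998, -0.07], [-1.0, -0.001, -0.004]]
ft_force: [0.9, 0.4, 0.5]
finger_gap: 0.599
```

Call:
apply_moves --commands '[[[0,0,0],0],[[0,0,0],0],[[0,0,0],0],[[0,0,0],0],[[0,-2,0],0],[[-0.1,-4,0],0],[[-0.2,-6,0],0],[[-0.3,-8,0],0],[[-0.4,-9,0],0],[[-0.4,-9.1,0],0],[[-0.4,-9.1,0],0]]' --jaw 1

```text
time: 18.38
tcp_pos: [0.4932, 0.0128, 0.0752]
tool_rot: [[0.004, 0.071, 0.997], [-0.0, 0.998, -0.071], [-1.0, 0.0, 0.004]]
ft_force: [-1.5, -1.4, 12.2]
finger_gap: 0.316
```

```bash
python3 chk.py k3; python3 -c "
from rect import *
s=np.array([-.0036,-.0905])
p=cv2.imread('pics/k3_scene.png')
for k,d,b in (('54',.054,(.515,.307)),('38',.038,(.5841,.291)),('46',.046,(.502,.2065)),('34',.034,(.4345,.219)),('30',.03,(.5805,.1995))): print(k,fit(p,d,b+s,n='scene'))
print(fit(cv2.imread('pics/k3_top.png'),.054,np.array((.5125,.3055))+s))"
```

```text
[0.4932 0.0129 0.0752] [-0.8 -2.8 11.7] 0.31196954796227944
54 (array([0.5104, 0.217 ]), 75.46507263183594)
38 (array([0.5805, 0.2025]), 50.01617431640625)
46 (array([0.4979, 0.117 ]), 20.238059997558594)
34 (array([0.4299, 0.129 ]), 63.59538650512695)
30 (array([0.5824, 0.1   ]), 38.113182067871094)
(array([0.5079, 0.2165]), 36.42765426635742)
```

Call:
apply_moves --commands '[[[0,0,0],0],[[0,0,0],0],[[0,0,0],0],[[0,0,5],0],[[0,0,11],0],[[0,0,17],0],[[0,0,23],0],[[0,0,29.2],0],[[0,0,29.2],0]]' --jaw 0.4

```text
time: 19.6
tcp_pos: [0.4934, 0.0132, 0.3695]
tool_rot: [[0.008, 0.07, 0.998], [-0.0, 0.998, -0.07], [-1.0, 0.0, 0.008]]
ft_force: [0.9, -0.9, -0.9]
finger_gap: 0.599
```

Call:
apply_moves --commands '[[[-1.1,5,0],0],[[-2.2,10,0],0],[[-3.3,15,0],0],[[-4.4,19.5,0],0],[[-4.4,19.5,-2],0],[[-4.4,19.5,-4],0],[[-4.4,19.5,-4],0],[[-4.4,19.5,-4],0],[[-4.4,19.5,-4],0]]' --jaw 1

```text
time: 20.72
tcp_pos: [0.4479, 0.2082, 0.3255]
tool_rot: [[0.001, 0.071, 0.998], [0.0, 0.998, -0.071], [-1.0, 0.0, 0.001]]
ft_force: [-0.6, -0.4, 0.5]
finger_gap: 0.001
```

Push to about 0.2245 commanded (−10.1).

Call:
apply_moves --commands '[[[0,0,-2],0],[[0,0,-4],0],[[0,0,-6],0],[[0,0,-8],0],[[0,0,-9.2],0],[[0,0,-9.8],0],[[0,0,-10.1],0],[[0,0,-10.1],0],[[0,0,-10.1],0],[[0,0,-10.1],0],[[0,0,-10.1],0]]'

```text
time: 22.1
tcp_pos: [0.4488, 0.2084, 0.2262]
tool_rot: [[0.003, 0.07, 0.998], [0.001, 0.998, -0.07], [-1.0, 0.001, 0.003]]
ft_force: [-5.8, -4.7, 33.6]
finger_gap: 0.001
```

Call:
apply_moves --commands '[[[0,0,4],0],[[0,0,9],0],[[0,0,14],0],[[1.2,-5,14],0],[[2.4,-10,14],0],[[3.5,-15,14],0],[[4.5,-19.5,14],0],[[4.5,-19.5,9],0],[[4.5,-19.5,4],0],[[4.5,-19.5,0],0],[[4.5,-19.5,0],0],[[4.5,-19.5,0],0]]' --jaw 0.4

```text
time: 23.6
tcp_pos: [0.4935, 0.0132, 0.2254]
tool_rot: [[0.002, 0.07, 0.998], [-0.0, 0.998, -0.07], [-1.0, 0.0, 0.002]]
ft_force: [-0.3, -0.0, 0.1]
finger_gap: 0.6
```

```bash
python3 chk.py k4; python3 -c "
from rect import *
p=cv2.imread('pics/k4_scene.png')
for k,d,b in (('54',.054,(.5104,.217)),('38',.038,(.580,.201)),('46',.046,(.4979,.117)),('34',.034,(.4299,.129)),('30',.03,(.577,.110))): print(k,fit(p,d,b,n='scene'))
t=cv2.imread('pics/k4_top.png')
for k,d,b in (('54',.054,(.508,.2165)),('46',.046,(.495,.115)),('34',.034,(.427,.128)),('30',.03,(.574,.109))): print(k,fit(t,d,b))
a=t[130:290,200:360];b=p[160:320,270:430]
cv2.imwrite('pics/k4.png',cv2.resize(np.hstack([a,b]),None,fx=2.5,fy=2.5,interpolation=cv2.INTER_CUBIC))"
```

```text
[0.4937 0.0132 0.2257] [-0.2 -0.2  1.2] 0.5984781908484587
54 (array([0.5104, 0.217 ]), 71.41874694824219)
38 (array([0.5805, 0.2025]), 50.36566925048828)
46 (array([0.4979, 0.117 ]), 21.49152183532715)
34 (array([0.4299, 0.129 ]), 64.31655883789062)
30 (array([0.5825, 0.1   ]), 34.69904708862305)
54 (array([0.508 , 0.2165]), 33.520320892333984)
46 (array([0.4955, 0.117 ]), 34.211483001708984)
34 (array([0.428, 0.128]), 54.646846771240234)
30 (array([0.574 , 0.1095]), 13.580466270446777)
```

View pics/k4.png

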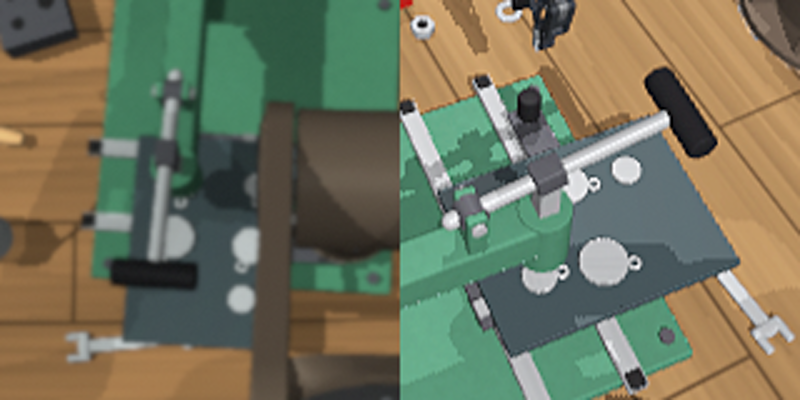

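Call:
apply_moves --commands '[[[0,0,-5],0],[[0,0,-10],0],[[0,0,-15],0],[[0,0,-15],0]]'

```text
time: 24.2
tcp_pos: [0.4912, 0.0133, 0.0725]
tool_rot: [[-0.004, 0.07, 0.998], [0.0, 0.998, -0.07], [-1.0, -0.0, -0.004]]
ft_force: [-0.8, -0.6, 0.6]
finger_gap: 0.603
```

Call:
apply_moves --commands '[[[0,0,0],0],[[0,0,0],0],[[0,0,0],0],[[0,0,0],0],[[2,1.5,0.2],0],[[4,3.5,0.2],0],[[6,5.5,0.2],0],[[7.5,7,0.2],0],[[8.2,8,0.2],0],[[8.2,8.3,0.2],0],[[8.2,8.3,0.2],0],[[8.2,8.3,0.2],0]]' --jaw 1

```text
time: 25.7
tcp_pos: [0.5749, 0.0961, 0.0764]
tool_rot: [[0.001, 0.071, 0.998], [0.0, 0.998, -0.071], [-1.0, 0.0, 0.001]]
ft_force: [1.7, 1.8, -5.8]
finger_gap: 0.312
```

```bash
python3 chk.py k5; python3 -c "
from rect import *
s=np.array([.082,.083])
p=cv2.imread('pics/k5_scene.png')
for k,d,b in (('54',.054,(.5104,.217)),('38',.038,(.5798,.201)),('46',.046,(.4979,.117)),('34',.034,(.4299,.129))): print(k,fit(p,d,b+s,n='scene'))
t=cv2.imread('pics/k5_top.png')
for k,d,b in (('54',.054,(.508,.2165)),('38',.038,(.577,.2005)),('34',.034,(.428,.128))): print(k,fit(t,d,b+s))"
```

```text
[0.5749 0.096  0.0764] [ 1.4  1.  -3.2] 0.3127511990455939
54 (array([0.5904, 0.2995]), 80.46917724609375)
38 (array([0.6593, 0.2835]), 78.45252990722656)
46 (array([0.5789, 0.1995]), 43.61068344116211)
34 (array([0.5099, 0.2115]), 64.90486145019531)
54 (array([0.5875, 0.298 ]), 47.968868255615234)
38 (array([0.6565, 0.2825]), 46.57752227783203)
34 (array([0.496, 0.225]), 3.988455295562744)
```

Call:
apply_moves --commands '[[[0.1,0.1,0],0],[[0.2,0.1,0],0],[[0.2,0.1,0],0]]'

```text
time: 26.18
tcp_pos: [0.5766, 0.097, 0.0762]
tool_rot: [[0.0, 0.07, 0.998], [-0.0, 0.998, -0.07], [-1.0, -0.0, 0.0]]
ft_force: [-2.0, -2.5, 6.0]
finger_gap: 0.314
```

Call:
apply_moves --commands '[[[0,0,0],0],[[0,0,0],0],[[0,0,0],0],[[0,0,5],0],[[0,0,11],0],[[0,0,17],0],[[0,0,23],0],[[0,0,29],0],[[0,0,29],0]]' --jaw 0.4

```text
time: 27.3
tcp_pos: [0.5785, 0.0975, 0.371]
tool_rot: [[0.008, 0.07, 0.998], [0.001, 0.998, -0.07], [-1.0, 0.002, 0.008]]
ft_force: [0.0, 0.4, -0.3]
finger_gap: 0.599
```

```bash
python3 chk.py k6; python3 -c "
from rect import *
s=np.array([.081,.0835])
p=cv2.imread('pics/k6_scene.png')
for k,d,b in (('54',.054,(.5104,.217)),('38',.038,(.5798,.201)),('46',.046,(.4979,.117)),('34',.034,(.4299,.129))): print(k,fit(p,d,b+s,n='scene'))
t=cv2.imread('pics/k6_top.png')
for k,d,b in (('54',.054,(.508,.2165)),('38',.038,(.577,.2005)),('34',.034,(.428,.128))): print(k,fit(t,d,b+s))"
```

```text
[0.5765 0.0973 0.3662] [-0.5  0.2 -1. ] 0.6028268582439397
54 (array([0.5919, 0.3   ]), 79.27806854248047)
38 (array([0.6613, 0.284 ]), 79.68799591064453)
46 (array([0.5804, 0.2005]), 41.95001983642578)
34 (array([0.5119, 0.212 ]), 68.78921508789062)
54 (array([0.589, 0.3  ]), 20.332412719726562)
38 (array([0.6525, 0.2705]), 6.251304626464844)
34 (array([0.5095, 0.21  ]), 26.124404907226562)
```

Call:
apply_moves --commands '[[[-4,4,0],0],[[-8.5,7.5,0],0],[[-12.8,11.1,0],0],[[-12.8,11.1,-2],0],[[-12.8,11.1,-4.1],0],[[-12.8,11.1,-4.1],0],[[-12.8,11.1,-4.1],0],[[-12.8,11.1,-4.1],0]]' --jaw 1

```text
time: 28.4
tcp_pos: [0.4488, 0.2082, 0.3253]
tool_rot: [[0.001, 0.071, 0.998], [0.0, 0.998, -0.071], [-1.0, 0.0, 0.001]]
ft_force: [0.3, 0.2, 0.5]
finger_gap: -0.005
```

Call:
apply_moves --commands '[[[0,0,-2],0],[[0,0,-4],0],[[0,0,-6],0],[[0,0,-8],0],[[0,0,-9.2],0],[[0,0,-9.7],0],[[0,0,-9.9],0],[[0,0,-9.9],0],[[0,0,-9.9],0],[[0,0,-9.9],0]]'

```text
time: 29.65
tcp_pos: [0.4496, 0.2083, 0.2275]
tool_rot: [[0.003, 0.07, 0.998], [0.001, 0.998, -0.07], [-1.0, 0.001, 0.002]]
ft_force: [-2.6, -2.8, 18.7]
finger_gap: -0.0
```

Call:
apply_moves --commands '[[[0,0,-0.1],0],[[0,0,-0.1],0],[[0,0,-0.1],0]]'

```text
time: 30.02
tcp_pos: [0.4496, 0.2083, 0.2269]
tool_rot: [[0.003, 0.07, 0.998], [0.001, 0.998, -0.07], [-1.0, 0.001, 0.003]]
ft_force: [-3.8, -4.0, 25.7]
finger_gap: -0.0
```

Call:
apply_moves --commands '[[[0,0,4],0],[[0,0,9],0],[[0,0,14],0],[[4,-4,14],0],[[8.5,-7.5,14],0],[[12.8,-11.1,14],0],[[12.8,-11.1,9],0],[[12.8,-11.1,4],0],[[12.8,-11.1,0],0],[[12.8,-11.1,0],0],[[12.8,-11.1,0],0]]' --jaw 0.4

```text
time: 31.4
tcp_pos: [0.5775, 0.0973, 0.2266]
tool_rot: [[0.002, 0.07, 0.998], [0.0, 0.998, -0.07], [-1.0, 0.0, 0.002]]
ft_force: [0.4, 0.2, -0.4]
finger_gap: 0.601
```

```bash
python3 chk.py k7; python3 -c "
from rect import *
p=cv2.imread('pics/k7_scene.png')
for k,d,b in (('54',.054,(.5919,.3)),('38',.038,(.6613,.284)),('46',.046,(.5804,.2005)),('34',.034,(.512,.212))): print(k,fit(p,d,b,n='scene'))
t=cv2.imread('pics/k7_top.png')
for k,d,b in (('54',.054,(.589,.299)),('38',.038,(.658,.283))): print(k,fit(t,d,b))"
```

```text
[0.5777 0.0974 0.2269] [-0.6  0.1  0.7] 0.6013109167153188
54 (array([0.5919, 0.3   ]), 82.0932846069336)
38 (array([0.6613, 0.284 ]), 78.3554916381836)
46 (array([0.5804, 0.2005]), 41.018524169921875)
34 (array([0.512, 0.212]), 66.16490936279297)
54 (array([0.5895, 0.299 ]), 46.17981719970703)
38 (array([0.6585, 0.283 ]), 44.5601921081543)
```

Call:
apply_moves --commands '[[[0,0,-5],0],[[0,0,-10],0],[[0,0,-15.1],0],[[0,0,-15.1],0]]'

```text
time: 32.0
tcp_pos: [0.575, 0.0971, 0.0723]
tool_rot: [[-0.004, 0.07, 0.998], [-0.0, 0.998, -0.07], [-1.0, -0.001, -0.004]]
ft_force: [-0.8, 0.2, 0.1]
finger_gap: 0.607
```

Call:
apply_moves --commands '[[[0,0,0],0],[[0,0,0],0],[[0,0,0],0],[[0,0,0],0],[[-0.2,-2,0.2],0],[[-0.4,-4,0.2],0],[[-0.8,-6.5,0.2],0],[[-1.1,-9,0.2],0],[[-1.2,-10,0.2],0],[[-1.2,-10,0.2],0],[[-1.2,-10,0.2],0]]' --jaw 1

```text
time: 33.38
tcp_pos: [0.5652, -0.0026, 0.0766]
tool_rot: [[0.001, 0.07, 0.998], [-0.0, 0.998, -0.07], [-1.0, -0.0, 0.001]]
ft_force: [-0.1, -1.6, 3.7]
finger_gap: 0.31
```

```bash
python3 chk.py k8; python3 -c "
from rect import *
s=np.array([-.012,-.1])
p=cv2.imread('pics/k8_scene.png')
for k,d,b in (('54',.054,(.5919,.3)),('38',.038,(.6613,.284)),('46',.046,(.5804,.2005)),('34',.034,(.512,.212))): print(k,fit(p,d,b+s,n='scene'))
t=cv2.imread('pics/k8_top.png')
for k,d,b in (('54',.054,(.589,.299)),('38',.038,(.658,.283))): print(k,fit(t,d,b+s))"
```

```text
[ 0.5652 -0.0023  0.0766] [ 0.4 -3.1  6.8] 0.31228925892732257
54 (array([0.5794, 0.2025]), 52.60316467285156)
38 (array([0.6488, 0.187 ]), 50.443023681640625)
46 (array([0.5649, 0.1   ]), 24.970726013183594)
34 (array([0.498 , 0.1135]), 22.748281478881836)
54 (array([0.566, 0.213]), 15.925202369689941)
38 (array([0.646, 0.184]), 23.051443099975586)
```

Call:
apply_moves --commands '[[[0,-0.1,0],0],[[0.1,-0.2,0],0],[[0.1,-0.2,0],0]]'

```text
time: 33.85
tcp_pos: [0.5659, -0.0039, 0.0765]
tool_rot: [[0.001, 0.07, 0.998], [0.0, 0.998, -0.07], [-1.0, 0.0, 0.001]]
ft_force: [-2.7, 1.4, 8.6]
finger_gap: 0.315
```

Call:
apply_moves --commands '[[[0,0,0],0],[[0,0,0],0],[[0,0,0],0],[[0,0,5],0],[[0,0,11],0],[[0,0,17],0],[[0,0,23],0],[[0,0,29],0],[[0,0,29],0]]' --jaw 0.4

```text
time: 34.98
tcp_pos: [0.5674, -0.0048, 0.3707]
tool_rot: [[0.008, 0.07, 0.998], [-0.0, 0.998, -0.07], [-1.0, 0.0, 0.008]]
ft_force: [1.3, 0.2, -0.5]
finger_gap: 0.603
```

```bash
python3 chk.py k9; python3 -c "
from rect import *
s=np.array([-.012,-.1])
p=cv2.imread('pics/k9_scene.png')
for k,d,b in (('54',.054,(.5919,.3)),('38',.038,(.6613,.284)),('46',.046,(.5804,.2005)),('34',.034,(.512,.212))): print(k,fit(p,d,b+s,n='scene'))
t=cv2.imread('pics/k9_top.png')
for k,d,b in (('54',.054,(.589,.299)),('38',.038,(.658,.283))): print(k,fit(t,d,b+s))"
```

```text
[ 0.5654 -0.0048  0.366 ] [-0.1 -0.5  0.6] 0.5961344086436627
54 (array([0.5804, 0.2015]), 45.474910736083984)
38 (array([0.6488, 0.1855]), 45.529014587402344)
46 (array([0.5654, 0.0985]), 26.64206886291504)
34 (array([0.499, 0.112]), 22.38949966430664)
54 (array([0.5665, 0.213 ]), 16.97015953063965)
38 (array([0.6465, 0.1825]), 22.20541000366211)
```

Call:
apply_moves --commands '[[[-3,5,0],0],[[-6,10,0],0],[[-9,15,0],0],[[-10.5,19,0],0],[[-11.6,21.3,0],0],[[-11.6,21.3,-2],0],[[-11.6,21.3,-4.1],0],[[-11.6,21.3,-4.1],0],[[-11.6,21.3,-4.1],0],[[-11.6,21.3,-4.1],0]]' --jaw 1

```text
time: 36.33
tcp_pos: [0.4498, 0.2082, 0.3253]
tool_rot: [[0.001, 0.07, 0.998], [0.0, 0.998, -0.07], [-1.0, 0.0, 0.001]]
ft_force: [0.3, 0.5, -0.4]
finger_gap: -0.002
```

Call:
apply_moves --commands '[[[0,0,-2],0],[[0,0,-4],0],[[0,0,-6],0],[[0,0,-8],0],[[0,0,-9.2],0],[[0,0,-9.8],0],[[0,0,-10],0],[[0,0,-10],0],[[0,0,-10],0],[[0,0,-10],0]]'

```text
time: 37.58
tcp_pos: [0.4506, 0.2084, 0.2269]
tool_rot: [[0.003, 0.07, 0.998], [0.001, 0.998, -0.07], [-1.0, 0.001, 0.003]]
ft_force: [-3.8, -4.1, 25.9]
finger_gap: 0.001
```

Call:
apply_moves --commands '[[[0,0,4],0],[[0,0,9],0],[[0,0,14],0],[[3,-5,14],0],[[6,-10,14],0],[[9,-15,14],0],[[11.5,-21.3,14],0],[[11.5,-21.3,9],0],[[11.5,-21.3,4],0],[[11.5,-21.3,0],0],[[11.5,-21.3,0],0],[[11.5,-21.3,0],0]]' --jaw 0.4

```text
time: 39.08
tcp_pos: [0.5655, -0.0048, 0.2265]
tool_rot: [[0.002, 0.07, 0.998], [-0.0, 0.998, -0.07], [-1.0, -0.0, 0.002]]
ft_force: [-0.8, 0.6, -0.1]
finger_gap: 0.598
```

Call:
apply_moves --commands '[[[0,0,-5],0],[[0,0,-10],0],[[0,0,-15],0],[[0,0,-15],0]]'

```text
time: 39.58
tcp_pos: [0.5637, -0.0046, 0.0739]
tool_rot: [[-0.003, 0.07, 0.998], [0.0, 0.998, -0.07], [-1.0, -0.0, -0.003]]
ft_force: [0.6, -0.2, 0.5]
finger_gap: 0.599
```

Call:
apply_moves --commands '[[[0,0,0],0],[[0,0,0],0],[[0,0,0],0],[[0,0,0],0],[[-0.1,-2,0.1],0],[[-0.3,-4,0.1],0],[[-0.5,-7,0.1],0],[[-0.7,-10,0.1],0],[[-0.9,-13,0.1],0],[[-1.0,-14.5,0.1],0],[[-1.0,-14.8,0.1],0],[[-1.0,-14.8,0.1],0]]' --jaw 1

```text
time: 41.08
tcp_pos: [0.5556, -0.1546, 0.0778]
tool_rot: [[0.003, 0.071, 0.997], [-0.001, 0.997, -0.071], [-1.0, -0.001, 0.003]]
ft_force: [-0.3, -3.4, 9.1]
finger_gap: 0.314
```

Call:
apply_moves --commands '[[[0,0,0],0],[[0,0,0],0],[[0,0,0],0],[[0,0,6],0],[[0,0,12],0],[[0,0,18],0],[[0,-4,22],0],[[0,-8,22],0],[[0,-12,22],0],[[0,-12,22],0]]' --jaw 0.15

```text
time: 42.32
tcp_pos: [0.5541, -0.2751, 0.2955]
tool_rot: [[-0.0, 0.073, 0.997], [-0.0, 0.997, -0.073], [-1.0, -0.0, -0.0]]
ft_force: [-0.8, 0.1, 0.3]
finger_gap: 0.851
```

```bash
python3 chk.py m1; python3 -c "
from rect import *
s=np.array([-.01,0])
p=cv2.imread('pics/m1_scene.png'); t=cv2.imread('pics/m1_top.png')
for k,d,b in (('30',.03,(.6365,-.054)),('38',.038,(.6395,.0375)),('46',.046,(.558,-.047)),('54',.054,(.571,.0535)),('34',.034,(.4905,-.0345))): print(k,*fit(p,d,b+s,n='scene',win=.03),*fit(t,d,b+s,win=.03))
a=t[140:280,280:480]; cv2.imwrite('pics/m1.png',cv2.resize(a,None,fx=4,fy=4,interpolation=cv2.INTER_CUBIC))"
```

```text
[ 0.5542 -0.2727  0.2954] [-0.9  0.5 -0. ] 0.8440861200697182
30 [ 0.6345 -0.057 ] 68.7581558227539 [ 0.6325 -0.058 ] 44.98832702636719
38 [0.6375 0.0335] 69.75768280029297 [0.6355 0.0325] 37.507164001464844
46 [ 0.5565 -0.0505] 58.532447814941406 [ 0.554  -0.0515] 52.64131164550781
54 [0.569 0.05 ] 64.29478454589844 [0.566  0.0495] 32.593624114990234
34 [ 0.488 -0.038] 63.00153732299805 [ 0.4865 -0.039 ] 55.833892822265625
```

View pics/m1.png

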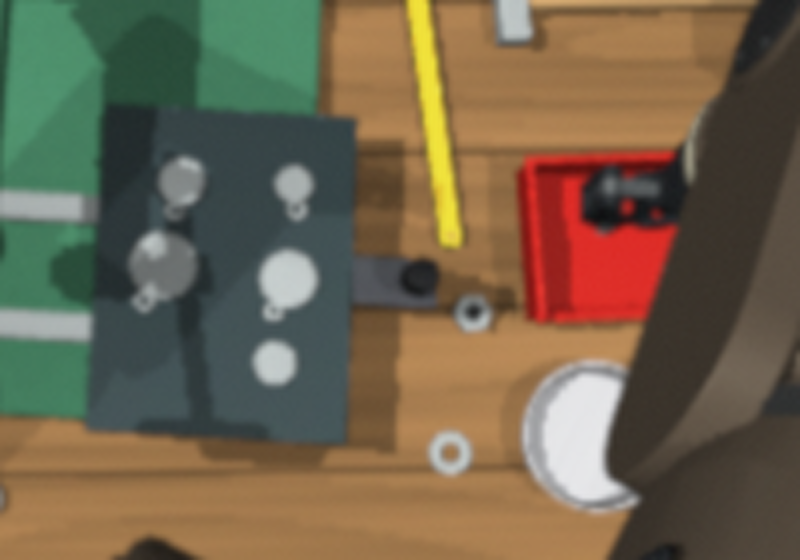

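```bash
python3 -c "
from h import *
print('binL',at_z('top',(410.3,199.5),.05),'dish',at_z('top',(429.5,249),.03))
p=cv2.imread('pics/scene0.png').astype(int)
for n in ('scene','top'):
    d=np.load(n+'0.npy'); p=cv2.imread(f'pics/{n}0.png').astype(int); K,D,R,t=cal(n)
    m=(p[...,2]>90)&(p[...,2]>2.5*p[...,1])&(d>0); v,u=np.nonzero(m)
    uu=cv2.undistortPoints(np.stack([u,v],-1).astype(float).reshape(-1,1,2),K,D)[:,0]; z=d[v,u]; P=(np.c_[uu*z[:,None],z]-t)@R
    P=P[(P[:,2]>-.01)&(P[:,2]<.06)&(P[:,1]<-.2)]
    r=cv2.minAreaRect(P[:,:2].astype(np.float32)); print(n,len(P),r, np.percentile(P,[1,99],axis=0).round(3).tolist())
"
```

```text
binL [ 0.58705783 -0.24861412  0.05      ] dish [ 0.4242879  -0.30965984  0.03      ]
scene 1914 ((0.5929911136627197, -0.35992395877838135), (0.13741950690746307, 0.21675637364387512), 1.4312684535980225) [[0.526, -0.43, 0.0], [0.659, -0.255, 0.053]]
top 2204 ((0.5970376133918762, -0.35522904992103577), (0.14961808919906616, 0.2007293701171875), 1.9727802276611328) [[0.523, -0.431, -0.002], [0.659, -0.257, 0.054]]
```

Call:
apply_moves --commands '[[[0,6,0],0],[[0,12,0],0],[[0,18,0],0],[[0.1,22.2,-4],0],[[0.1,22.2,-10],0],[[0.1,22.2,-16],0],[[0.1,22.2,-20],0],[[0.1,22.2,-20],0],[[0.1,22.2,-20],0]]' --jaw 0.32

```text
time: 43.55
tcp_pos: [0.5562, -0.0504, 0.0973]
tool_rot: [[0.001, 0.07, 0.998], [-0.0, 0.998, -0.07], [-1.0, -0.0, 0.001]]
ft_force: [0.0, -0.3, 0.6]
finger_gap: 0.68
```

```bash
python3 chk.py m2; python3 -c "
from rect import *
p=cv2.imread('pics/m2_scene.png')
a=p[150:270,220:380]; cv2.imwrite('pics/m2.png',cv2.resize(a,None,fx=5,fy=5,interpolation=cv2.INTER_CUBIC))"
```

```text
[ 0.5567 -0.0507  0.0978] [ 0.4  0.9 -0.2] 0.6812069666932745
```

View pics/m2.png

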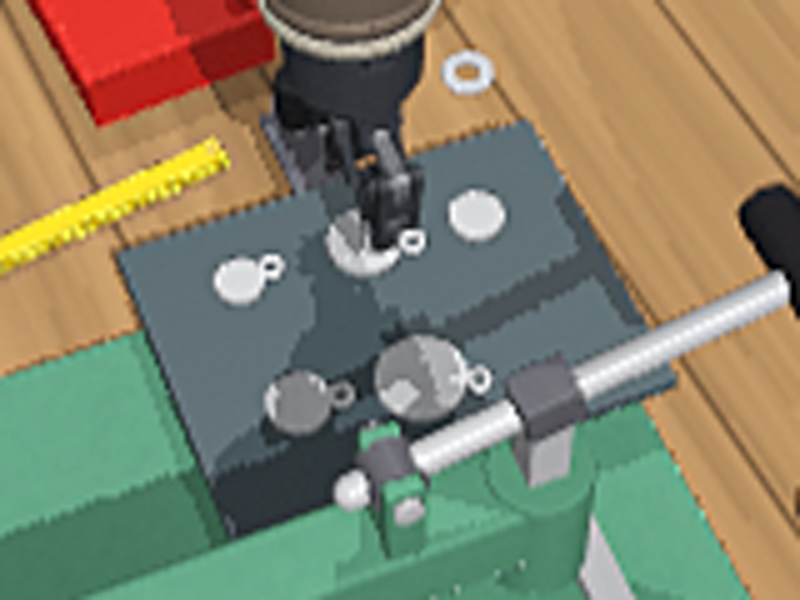

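Call:
apply_moves --commands '[[[-0.1,0,-1.5],0],[[-0.1,0,-2.8],0],[[-0.1,0,-3.4],0],[[-0.1,0,-3.6],0],[[-0.1,0,-3.6],0]]'

```text
time: 44.28
tcp_pos: [0.5545, -0.0508, 0.0597]
tool_rot: [[-0.0, 0.07, 0.998], [-0.0, 0.998, -0.07], [-1.0, -0.0, -0.0]]
ft_force: [0.3, 1.4, -0.5]
finger_gap: 0.683
```

Call:
apply_moves --commands '[[[0,0,0],0],[[0,0,0],0],[[0,0,0],0],[[0,0,0],0],[[0,0,0],0]]' --jaw 1 --grip_force 60

```text
time: 44.9
tcp_pos: [0.555, -0.0508, 0.0606]
tool_rot: [[0.001, 0.07, 0.998], [-0.0, 0.998, -0.07], [-1.0, -0.0, 0.001]]
ft_force: [-0.8, 0.1, 8.6]
finger_gap: 0.5
```

Call:
apply_moves --commands '[[[0,0,3],0],[[0,0,7],0],[[0,0,11],0],[[0,-4,11],0],[[0,-9,11],0],[[0,-14,11],0],[[1,-19,11],0],[[2,-24,11],0],[[2,-27,11],0],[[2,-27,11],0]]'

```text
time: 46.15
tcp_pos: [0.5743, -0.323, 0.1698]
tool_rot: [[0.0, 0.073, 0.997], [-0.001, 0.997, -0.073], [-1.0, -0.0, 0.0]]
ft_force: [0.8, 0.2, -1.1]
finger_gap: 0.496
```

Call:
apply_moves --commands '[[[0,0,-5],0],[[0,0,-9],0],[[0,0,-12.5],0],[[0,0,-12.5],0],[[0,0,-12.5],0]]'

```text
time: 46.78
tcp_pos: [0.5752, -0.3206, 0.0462]
tool_rot: [[0.001, 0.07, 0.998], [-0.001, 0.998, -0.07], [-1.0, -0.001, 0.001]]
ft_force: [0.2, 0.2, -0.3]
finger_gap: 0.5
```

Call:
apply_moves --commands '[[[0,0,-1.8],0],[[0,0,-1.8],0]]'

```text
time: 47.02
tcp_pos: [0.574, -0.3204, 0.0262]
tool_rot: [[-0.001, 0.07, 0.998], [0.001, 0.998, -0.07], [-1.0, 0.0, -0.001]]
ft_force: [-0.8, 0.3, -0.3]
finger_gap: 0.497
```

Call:
apply_moves --commands '[[[0,0,0],0],[[0,0,0],0],[[0,0,0],0],[[0,0,6],0],[[0,0,12],0],[[0,0,16],0],[[0,6,16],0],[[-0.2,12,16],0],[[-0.4,18,16],0],[[-0.6,24,16],0],[[-0.7,30,16],0],[[-0.7,37,16],0]]' --jaw 0.32

```text
time: 48.52
tcp_pos: [0.5673, 0.0435, 0.1872]
tool_rot: [[0.001, 0.071, 0.998], [-0.0, 0.998, -0.071], [-1.0, 0.0, 0.001]]
ft_force: [1.3, -0.0, 0.4]
finger_gap: 0.684
```

Call:
apply_moves --commands '[[[0,0,0],0],[[0,0,0],0]]' --jaw 0.22

```text
time: 48.78
tcp_pos: [0.5675, 0.0418, 0.187]
tool_rot: [[0.0, 0.069, 0.998], [-0.0, 0.998, -0.069], [-1.0, -0.0, 0.0]]
ft_force: [0.1, -0.2, 0.1]
finger_gap: 0.776
```

```bash
python3 chk.py m3; python3 -c "
from rect import *
p=cv2.imread('pics/m3_scene.png')
for k,d,b in (('30',.03,(.6345,-.057)),('38',.038,(.6375,.0335)),('54',.054,(.569,.05)),('34',.034,(.488,-.038))): print(k,*fit(p,d,b,n='scene',win=.03))
a=p[90:250,180:380]; cv2.imwrite('pics/m3.png',cv2.resize(a,None,fx=4,fy=4,interpolation=cv2.INTER_CUBIC))"
```

```text
[0.5676 0.0407 0.1869] [ 0.2  0.1 -0.1] 0.7771124144622357
30 [ 0.6345 -0.0575] 52.38232421875
38 [0.638  0.0335] 62.07219696044922
54 [0.569 0.05 ] 70.60357666015625
34 [ 0.4875 -0.037 ] 35.194580078125
```

View pics/m3.png

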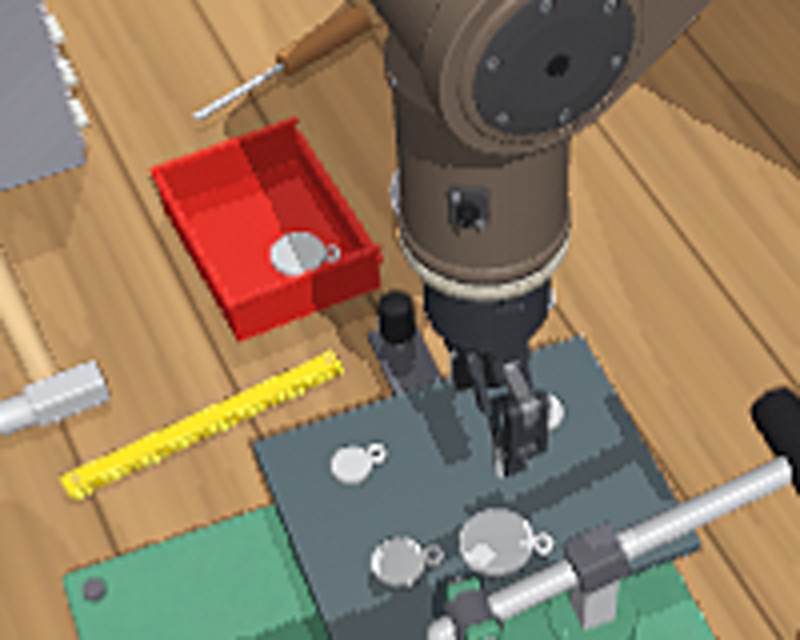

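Call:
apply_moves --commands '[[[0,0.9,-4],0],[[0,0.9,-9],0],[[0,0.9,-11.5],0],[[0,0.9,-12.5],0],[[0,0.9,-12.7],0],[[0,0.9,-12.7],0]]'

```text
time: 49.62
tcp_pos: [0.5682, 0.0504, 0.0607]
tool_rot: [[0.001, 0.071, 0.997], [0.0, 0.997, -0.071], [-1.0, 0.0, 0.001]]
ft_force: [-0.3, -0.6, -0.8]
finger_gap: 0.774
```

Call:
apply_moves --commands '[[[0,0,0],0],[[0,0,0],0],[[0,0,0],0],[[0,0,0],0],[[0,0,0],0]]' --jaw 1 --grip_force 60

```text
time: 50.25
tcp_pos: [0.5688, 0.0507, 0.0616]
tool_rot: [[0.003, 0.07, 0.998], [-0.0, 0.998, -0.07], [-1.0, 0.0, 0.003]]
ft_force: [-2.2, -1.6, 16.5]
finger_gap: 0.584
```

Call:
apply_moves --commands '[[[0,0,3],0],[[0,0,7],0],[[0,0,11],0],[[0,-6,11],0],[[0,-12,11],0],[[0,-18,11],0],[[0,-24,11],0],[[1,-30,11],0],[[2,-36,11],0],[[2.5,-40,11],0],[[2.5,-40.5,11],0],[[2.5,-40.5,11],0]]'

```text
time: 51.75
tcp_pos: [0.5922, -0.3541, 0.17]
tool_rot: [[-0.0, 0.071, 0.997], [0.0, 0.997, -0.071], [-1.0, 0.0, -0.0]]
ft_force: [-0.7, -0.0, -0.7]
finger_gap: 0.577
```

Call:
apply_moves --commands '[[[0,0,-5],0],[[0,0,-9],0],[[0,0,-12.5],0],[[0,0,-13.2],0],[[0,0,-13.2],0]]'

```text
time: 52.38
tcp_pos: [0.5929, -0.3536, 0.0386]
tool_rot: [[0.0, 0.069, 0.998], [-0.0, 0.998, -0.069], [-1.0, -0.0, 0.0]]
ft_force: [1.0, -0.5, -0.0]
finger_gap: 0.581
```

Call:
apply_moves --commands '[[[0,0,0],0],[[0,0,0],0],[[0,0,0],0],[[0,0,6],0],[[0,0,12],0],[[0,5,15],0],[[1,11,15],0],[[2,17,15],0],[[3,23,15],0],[[4.4,30,15],0],[[4.4,36,15],0],[[4.4,38.7,15],0]]' --jaw 0.25

```text
time: 53.88
tcp_pos: [0.6363, 0.0358, 0.1881]
tool_rot: [[0.0, 0.068, 0.998], [0.0, 0.998, -0.068], [-1.0, 0.0, 0.0]]
ft_force: [0.5, 0.1, -0.1]
finger_gap: 0.748
```

Call:
apply_moves --commands '[[[0,0,0],0],[[0,0,0],0],[[0,0,0],0]]' --jaw 0.41

```text
time: 54.25
tcp_pos: [0.6365, 0.0316, 0.1879]
tool_rot: [[0.0, 0.072, 0.997], [-0.0, 0.997, -0.072], [-1.0, -0.0, 0.0]]
ft_force: [-0.0, 0.2, -0.5]
finger_gap: 0.59
```

```bash
python3 chk.py m4; python3 -c "
from rect import *
p=cv2.imread('pics/m4_scene.png')
for k,d,b in (('30',.03,(.6345,-.057)),('38',.038,(.6375,.0335)),('34',.034,(.488,-.038))): print(k,*fit(p,d,b,n='scene',win=.03))
a=p[90:250,180:380]; cv2.imwrite('pics/m4.png',cv2.resize(a,None,fx=4,fy=4,interpolation=cv2.INTER_CUBIC))"
```

```text
[0.6365 0.0317 0.1878] [-0.3 -0.4  0.7] 0.5925411365183234
30 [ 0.6355 -0.058 ] 60.15427017211914
38 [0.6385 0.0335] 63.562129974365234
34 [ 0.489  -0.0385] 56.04279327392578
```

View pics/m4.png

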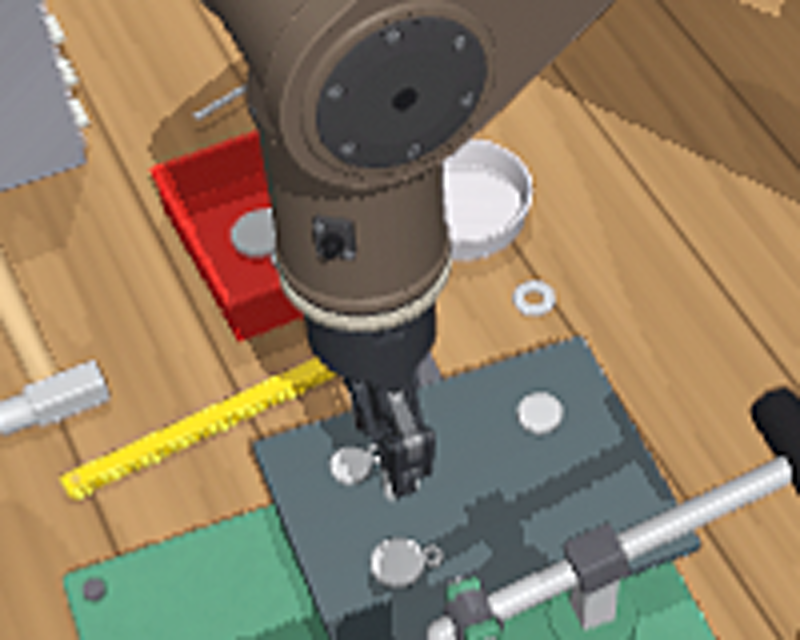

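Call:
apply_moves --commands '[[[0,0.1,-4],0],[[0,0.1,-9],0],[[0,0.1,-11.5],0],[[0,0.1,-12.4],0],[[0,0.1,-12.6],0],[[0,0.1,-12.6],0]]'

```text
time: 55.1
tcp_pos: [0.6372, 0.0336, 0.0629]
tool_rot: [[0.001, 0.07, 0.998], [0.0, 0.998, -0.07], [-1.0, 0.0, 0.001]]
ft_force: [-0.3, -0.4, -0.5]
finger_gap: 0.587
```

Call:
apply_moves --commands '[[[0,0,0],0],[[0,0,0],0],[[0,0,0],0],[[0,0,0],0],[[0,0,0],0]]' --jaw 1 --grip_force 60

```text
time: 55.72
tcp_pos: [0.6375, 0.0337, 0.0635]
tool_rot: [[0.002, 0.07, 0.998], [-0.0, 0.998, -0.07], [-1.0, 0.0, 0.002]]
ft_force: [-1.7, -0.3, 10.7]
finger_gap: 0.394
```

Call:
apply_moves --commands '[[[0,0,3],0],[[0,0,7],0],[[0,0,11],0],[[0,-6,11],0],[[0,-12,11],0],[[-1,-18,11],0],[[-2,-24,11],0],[[-2.5,-30,11],0],[[-2.5,-35,11],0],[[-2.5,-37.3,11],0],[[-2.5,-37.3,11],0],[[-2.5,-37.3,11],0]]'

```text
time: 57.22
tcp_pos: [0.6116, -0.3381, 0.1719]
tool_rot: [[-0.0, 0.07, 0.998], [0.0, 0.998, -0.07], [-1.0, 0.0, -0.0]]
ft_force: [1.1, 0.2, 0.2]
finger_gap: 0.389
```

Call:
apply_moves --commands '[[[0,0,-5],0],[[0,0,-9],0],[[0,0,-12],0],[[0,0,-12.8],0],[[0,0,-12.8],0]]'

```text
time: 57.85
tcp_pos: [0.6119, -0.3385, 0.0442]
tool_rot: [[-0.0, 0.069, 0.998], [0.0, 0.998, -0.069], [-1.0, 0.0, -0.0]]
ft_force: [-1.6, -0.1, 0.2]
finger_gap: 0.392
```

Call:
apply_moves --commands '[[[0,0,0],0],[[0,0,0],0],[[0,0,0],0],[[0,0,6],0],[[0,0,12],0],[[0,5,15],0],[[0.5,11,15],0],[[1,17,15],0],[[2.3,23,15],0],[[2.3,28,15],0],[[2.3,28,15],0],[[2.3,28,15],0]]' --jaw 0.48

```text
time: 59.35
tcp_pos: [0.6346, -0.0595, 0.1941]
tool_rot: [[0.0, 0.07, 0.998], [-0.0, 0.998, -0.07], [-1.0, -0.0, 0.0]]
ft_force: [-0.6, -0.8, 0.6]
finger_gap: 0.523
```

```bash
python3 chk.py m5; python3 -c "
from rect import *
p=cv2.imread('pics/m5_scene.png');t=cv2.imread('pics/m5_top.png')
for k,d,b in (('30',.03,(.6345,-.057)),('34',.034,(.488,-.038))): print(k,*fit(p,d,b,n='scene',win=.02),*fit(t,d,b,win=.02))
"
```

```text
[ 0.6345 -0.0604  0.1939] [-0.5  0.1 -0.1] 0.5218968718061003
30 [ 0.6355 -0.0575] 51.22486877441406 [ 0.6285 -0.0785] 12.245911598205566
34 [ 0.4895 -0.038 ] 57.65968322753906 [ 0.466 -0.021] 3.7194297313690186
```

Call:
apply_moves --commands '[[[0,0.2,-4],0],[[0,0.2,-9],0],[[0,0.2,-12],0],[[0,0.2,-13],0],[[0,0.2,-13.1],0],[[0,0.2,-13.1],0]]'

```text
time: 60.2
tcp_pos: [0.6354, -0.0577, 0.0641]
tool_rot: [[0.002, 0.071, 0.997], [-0.0, 0.997, -0.071], [-1.0, -0.0, 0.002]]
ft_force: [-0.4, 0.3, 0.1]
finger_gap: 0.521
```

Call:
apply_moves --commands '[[[0,0,0],0],[[0,0,0],0],[[0,0,0],0],[[0,0,0],0],[[0,0,0],0]]' --jaw 1 --grip_force 60

```text
time: 60.82
tcp_pos: [0.6355, -0.0574, 0.0645]
tool_rot: [[0.002, 0.07, 0.998], [-0.0, 0.998, -0.07], [-1.0, -0.0, 0.002]]
ft_force: [-1.6, -1.3, 9.5]
finger_gap: 0.293
```

Call:
apply_moves --commands '[[[0,0,3],0],[[0,0,7],0],[[0,0,11],0],[[0,-6,11],0],[[-1,-12,11],0],[[-2,-18,11],0],[[-3,-24,11],0],[[-4,-27.5,11],0],[[-4,-27.5,11],0],[[-4,-27.5,11],0]]'

```text
time: 62.08
tcp_pos: [0.5946, -0.3318, 0.1732]
tool_rot: [[0.0, 0.07, 0.998], [0.0, 0.998, -0.07], [-1.0, 0.0, 0.0]]
ft_force: [-0.8, 0.2, -0.4]
finger_gap: 0.289
```

Call:
apply_moves --commands '[[[0,0,-5],0],[[0,0,-9],0],[[0,0,-12],0],[[0,0,-12.5],0],[[0,0,-12.5],0]]'

```text
time: 62.7
tcp_pos: [0.5952, -0.3316, 0.0486]
tool_rot: [[0.0, 0.069, 0.998], [-0.0, 0.998, -0.069], [-1.0, -0.0, 0.0]]
ft_force: [-0.7, -0.0, 0.2]
finger_gap: 0.292
```

Call:
apply_moves --commands '[[[0,0,0],0],[[0,0,0],0],[[0,0,0],0],[[0,0,6],0],[[0,0,12],0],[[0,5,15],0],[[-3,11,15],0],[[-6,17,15],0],[[-9,23,15],0],[[-10.6,29.3,15],0],[[-10.6,29.3,15],0],[[-10.6,29.3,15],0]]' --jaw 0.46

```text
time: 64.2
tcp_pos: [0.4887, -0.0387, 0.1982]
tool_rot: [[0.001, 0.068, 0.998], [-0.0, 0.998, -0.068], [-1.0, -0.0, 0.001]]
ft_force: [1.2, -0.5, -0.3]
finger_gap: 0.538
```

```bash
python3 chk.py m6; python3 -c "
from rect import *
p=cv2.imread('pics/m6_scene.png');t=cv2.imread('pics/m6_top.png')
print(*fit(p,.034,(.4895,-.038),n='scene',win=.03),*fit(t,.034,(.4875,-.0385),win=.02))
a=p[90:250,200:400]; cv2.imwrite('pics/m6.png',cv2.resize(a,None,fx=4,fy=4,interpolation=cv2.INTER_CUBIC))"
```

```text
[ 0.4893 -0.0401  0.198 ] [ 0.3 -0.4 -0. ] 0.5437447612909231
[ 0.4895 -0.0385] 59.702850341796875 [ 0.466  -0.0295] 9.935495376586914
```

View pics/m6.png

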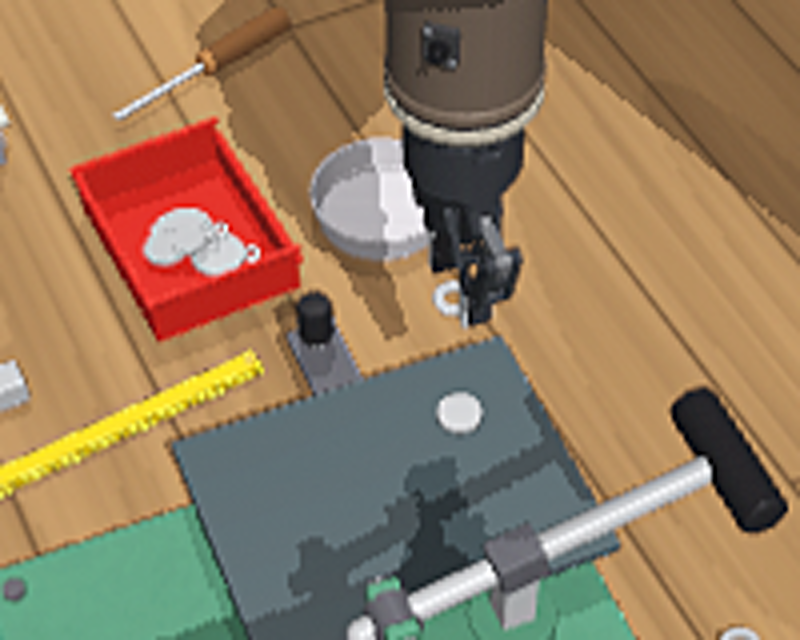

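Call:
apply_moves --commands '[[[0,0.1,-4],0],[[0,0.1,-9],0],[[0,0.1,-12],0],[[0,0.1,-13.3],0],[[0,0.1,-13.5],0],[[0,0.1,-13.5],0]]'

```text
time: 65.05
tcp_pos: [0.4892, -0.0387, 0.0636]
tool_rot: [[0.001, 0.071, 0.998], [-0.0, 0.998, -0.071], [-1.0, -0.0, 0.001]]
ft_force: [0.4, 0.0, -0.6]
finger_gap: 0.542
```

Call:
apply_moves --commands '[[[0,0,0],0],[[0,0,0],0],[[0,0,0],0],[[0,0,0],0],[[0,0,0],0]]' --jaw 1 --grip_force 60

```text
time: 65.68
tcp_pos: [0.4894, -0.0384, 0.0642]
tool_rot: [[0.002, 0.07, 0.998], [-0.0, 0.998, -0.07], [-1.0, -0.0, 0.002]]
ft_force: [-1.3, -0.7, 13.6]
finger_gap: 0.341
```

Call:
apply_moves --commands '[[[0,0,3],0],[[0,0,7],0],[[0,0,11],0],[[-1.5,-6,11],0],[[-3,-12,11],0],[[-4.5,-18,11],0],[[-6,-23,11],0],[[-6.8,-27.3,11],0],[[-6.8,-27.3,11],0],[[-6.8,-27.3,11],0]]'

```text
time: 66.92
tcp_pos: [0.4204, -0.311, 0.1733]
tool_rot: [[0.0, 0.071, 0.997], [-0.0, 0.997, -0.071], [-1.0, -0.0, 0.0]]
ft_force: [-0.1, -0.0, 0.1]
finger_gap: 0.336
```

```bash
python3 v.py scene n1 200 90 400 250 4
```

```text
66.975 [ 0.4205 -0.3105  0.1732] [ 0.33 -0.09  0.02] [ 0.012 -0.001  0.005  0.001 -0.003 -0.002] 0.33912362174426863
```

View pics/n1.png

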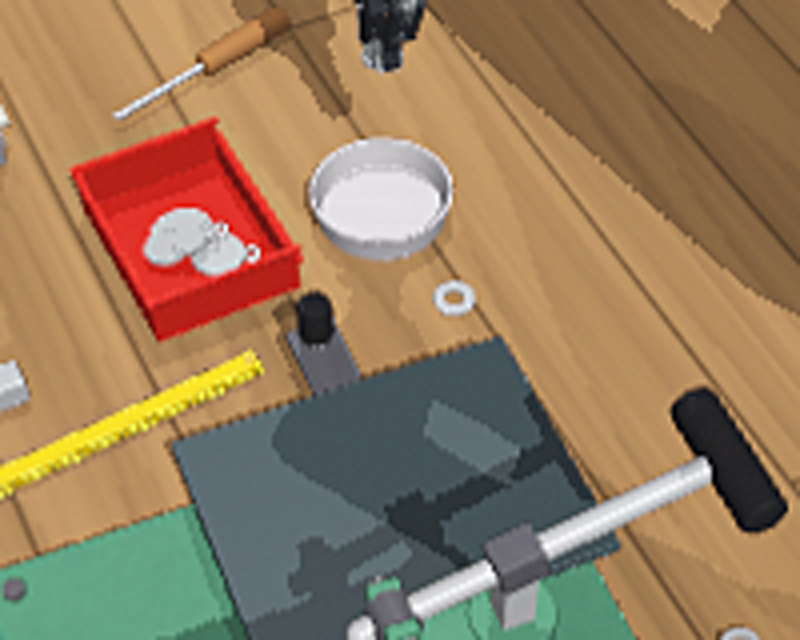

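```bash
python3 -c "
from h import *
print(at_z('scene',(295.2,138.3),.03))"
```

```text
[ 0.42923775 -0.29987634  0.03      ]
```

Call:
apply_moves --commands '[[[0.5,0.5,-4],0],[[0.5,0.5,-9],0],[[0.5,0.5,-12.5],0],[[0.5,0.5,-14],0],[[0.5,0.5,-14],0]]'

```text
time: 67.6
tcp_pos: [0.4255, -0.3055, 0.0326]
tool_rot: [[-0.001, 0.069, 0.998], [0.001, 0.998, -0.069], [-1.0, 0.001, -0.001]]
ft_force: [-0.1, 0.2, -0.0]
finger_gap: 0.336
```

Call:
apply_moves --commands '[[[0,0,0],0],[[0,0,0],0],[[0,0,0],0],[[0,0,5],0],[[0,0,11],0],[[0,0,17],0],[[0,0,22],0],[[0,0,22],0],[[0,0,22],0]]' --jaw 0.48

```text
time: 68.72
tcp_pos: [0.4252, -0.3061, 0.2528]
tool_rot: [[0.0, 0.07, 0.998], [-0.0, 0.998, -0.07], [-1.0, -0.0, 0.0]]
ft_force: [-0.1, 0.2, -0.4]
finger_gap: 0.52
```

```bash
python3 v.py scene n2 200 90 400 250 4
```

```text
68.775 [ 0.425  -0.3059  0.2521] [ 0.31  0.67 -1.03] [ 0.     0.015  0.005  0.     0.    -0.001] 0.5188853953648884
```

View pics/n2.png

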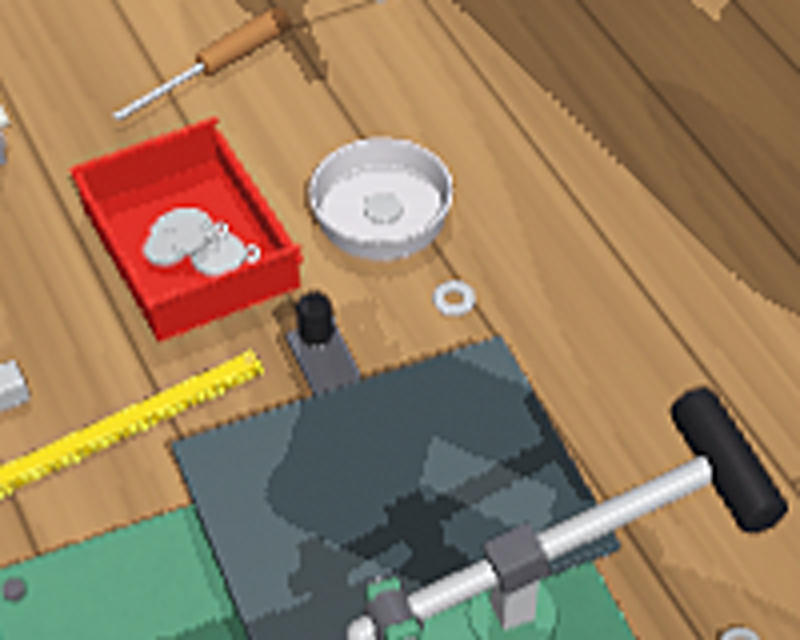

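```bash
python3 -c "
from h import *
for k in ('tag30_c','tag38_c','tag46_c','tag54_c'):
    print(k,[(round(x['conf'],2),at_z('scene',x['centre'],.012)[:2].round(3)) for x in ctrl.landmark_of('scene',k)[:2]])
ctrl.job_done()"
```

```text
tag30_c [(0.51, array([ 0.598, -0.329]))]
tag38_c [(0.42, array([ 0.611, -0.348]))]
tag46_c [(0.45, array([ 0.568, -0.319]))]
tag54_c [(0.42, array([ 0.594, -0.355]))]
the job is handed in; nothing more can be done
```

The job is done and handed in; no verdict was reported. Four tags and one plain disc (34 mm) were present; there was no 46 mm plain disc.

- **Stamping:** I stamped the tags in order: 30, 38, 46, then 54 mm. I pushed the lever with 24 to 34 N each time. Camera measurements put each tag's middle within about 2 mm of the stamp. The contact force on the tags and the strokes themselves could only be inferred from the wrist force and handle depth.
- **Sorting:** All four tags went into the red bin and the plain disc into the dish.
- **Last checks:** The final picture shows the plate empty, the lever up and the dish holding the plain disc. The tags lie in an overlapping pile in the bin. The networks located all four there, at low confidence (0.42 to 0.51), each where I released it. I saw no sign of the other tools having moved, but I did not measure them.
- **Disagreements:** The two cameras differed by 2–3 mm on the disc positions and by about 1 cm on the dish centre; I used the average.
- **Force:** Feeling for the slide's end stop briefly reached 74 N at the wrist, below the 120 N limit.

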